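# Recharge the barometer bench drier

### The job

Recharge the drier: unfold the crank handle upright before turning it, wind the cover fully open with the crank, pick up the scoop and with it move every white ball from the tray into the chamber (never touch the balls with the fingers, nor push the cover by hand), then wind the cover fully shut with the balls inside. After that flip the toggle switch to on (away from the robot). At the end the crank handle must be folded flat again and the scoop must stand upright in the middle of its rubber mat, all other things left where they were.

Things in the scene. Friction and masses are not known exactly. Their poses are not given: they have to be found in the camera images.
- drier: The drier, a fixed cream metal box 132 mm (x) x 270 mm (y), origin under its middle on the bench. Its -y half is the open-topped drying chamber; its +y half is a flat deck 85 mm high with the crank in the middle. The crank arm (14 mm wide, top 33 mm above the deck) reaches 45 mm from the turning axis to the handle's hinge and 9 mm past the axis the other way.
- crank_axis (a point): Point on the vertical turning axis of the crank, 195 mm above the bench: the height of handle_grip when the handle is upright. Axes as the drier's. The chamber's middle is 135 mm away along -y.
- chamber (a point): Middle of the chamber's inner floor, 8 mm above the bench, axes as the drier's. Inside 108 x 108 mm, outside 132 x 132 mm, rim 62 mm above the bench, with steel guide rails on the -x and +x sides up to 72 mm. The flat steel cover over its mouth (top face at 68 mm) runs along +y into a slot under the deck as the crank is turned.
- handle_grip (a point): Grip point on the axis of the folding crank handle, 68 mm from its hinge. Round, 17 mm across; its black sleeve (20 to 86 mm from the hinge) spins freely, so it can be held while cranking. Folded, it lies level 42 mm above the deck, back across the crank axis; its free end overhangs the arm by 32 mm and can be pinched from above. +y: from hinge to free end; +x: hinge axis (level).
- handle (a joint): Folding hinge of the crank handle in rad: 0 folded flat, 1.57 upright (stop); it starts between 0 and 0.2. The hinge is 45 mm from the crank axis and 127 mm above the bench; light friction holds the handle where it is left.
- crank (a joint): Angle of the crank in rad, positive counter-clockwise seen from above. 0 with the cover shut; two full turns (12.57) counter-clockwise open it fully; stops at -0.1 and 12.8. At 0 the handle's hinge is on the drier's +y side of the axis (away from the chamber). Turning the upright handle takes about 2 N.
- cover (a joint): Travel of the chamber's cover in m: 0 shut, 0.105 fully open (two turns of the crank). Geared to the crank.
- tray: Fixed open aluminium tray with the drying balls, origin on the bench under its middle. 218 mm long (x) x 100 mm wide (y) x 22 mm high, walls and floor 4 mm (inside 210 x 92 mm). The balls start in the half towards its -x end (nearer the robot); the half towards +x is free for setting the scoop in. Pushed along the floor to the -x end wall, the scoop's lip slides under the balls.
- scoop_grip (a point): Grip point on the axis of the scoop's upright handle, a square dark wooden bar 20 x 20 mm from 32 to 122 mm above the scoop's underside; this point is 90 mm above it. The point's -x axis points to the scoop's lip, which is 72 mm ahead of the handle's axis; the back of the scoop is 10 mm behind the axis. The scoop weighs about 180 g.
- scoop_mid (a point): Middle of the scoop's flat underside, 31 mm ahead (-x) of the handle's axis; +z is up. The scoop is a steel pan 82 mm long (x) x 76 mm wide, floor 2 mm thick tapering to a thin lip at the open front, side walls 28 mm high beginning 27 mm behind the lip, back wall 32 mm high. All the balls fit in at once.
- mat_mid (a point): Middle of the top of the fixed black rubber mat, 150 mm (x) x 130 mm (y), 4 mm thick, on which the scoop starts and to which it must return.
- switch_tip (a point): Centre of the 26 mm chrome ball at the tip of the toggle switch lever, about 86 mm above the bench and 50 mm from its pivot. The switch's housing (70 x 50 mm, top at 45 mm) stands on a fixed cream panel 120 x 110 x 20 mm.
- panel_mid (a point): Middle of the panel's top, 20 mm above the bench, under the switch; its +x axis is the direction in which the lever swings when switched on (roughly away from the robot).
- switch (a joint): Toggle lever in rad: 0 off (leaning 0.5 rad to the panel's -x), 1.0 on (leaning 0.5 rad to +x). It stays where it is left; about 1.5 N at the tip moves it.
- ball0_center (a point): Centre of a smooth white ceramic drying ball, 22 mm across, 12 g, slippery, rolls; 3 to 5 such balls lie in the tray (the others are absent).
- ball1_center (a point): Centre of a smooth white ceramic drying ball, 22 mm across, 12 g, slippery, rolls; 3 to 5 such balls lie in the tray (the others are absent).
- ball2_center (a point): Centre of a smooth white ceramic drying ball, 22 mm across, 12 g, slippery, rolls; 3 to 5 such balls lie in the tray (the others are absent).
- ball3_center (a point): Centre of a smooth white ceramic drying ball, 22 mm across, 12 g, slippery, rolls; 3 to 5 such balls lie in the tray (the others are absent).
- ball4_center (a point): Centre of a smooth white ceramic drying ball, 22 mm across, 12 g, slippery, rolls; 3 to 5 such balls lie in the tray (the others are absent).
- cup: Bystander: rubber-lined steel cup, 68 mm across, 75 mm high, origin at its underside; leave it where it is.
- bulb: Bystander: glass pressure bulb on a cork foot, 60 mm across, 99 mm high, origin at its underside; leave it where it is.
- weight: Bystander: brass weight with a knob, 44 mm across, 55 mm high, origin at its underside; leave it where it is.
Not all that is in view belongs to the job. Leave any green look-alike of the part that bears scoop_grip alone.

How it is judged:
By the outcome, as a careful person would: the job done as asked, in the order asked, and still so for the second after the job is handed in, with the robot touching nothing.
Of ball0, ball1, ball2, ball3, ball4 only 3 to 5 are there at a start; the rules pass over those that are not, and their reading is None.
At some moment in a run one of scoop may be knocked a few centimetres aside while the robot is not near it.
It also fails if it takes over 210 s, if anything falls off the work surface, if the arm or the gripper's body presses on something with over 40 N, if the wrist force passes 120 N, or if a joint passes its speed limit or range.

### The arm

A 6-joint arm with a two-finger parallel gripper is mounted at the origin on the work surface. World frame = base frame: x ahead of the robot, y to its left, z up, the work surface at z = 0. Lengths are in m, angles in rad, forces in N, time in s.
With the tool pointing down it reaches from about 0.4 to 0.925 m from the base axis. Payload 12.5 kg.
Tool frame: the origin (TCP) lies midway between the tips of the shut fingers; the grasp point (between the pads) lies 19 mm behind it (robot.grip_depth is the distance from the TCP to the grasp point, in m); z points along the fingers, y is the line along which they close (so a half turn about z gives the same grasp; the last joint's range is limited). The gripper opens to 95 mm and grips with 3 to 60 N. Pads are 20 mm wide; open, the fingers measure 119 mm over their backs; the gripper's body (75 mm by 180 mm) begins 59 mm behind the grasp point.
Start: joints at [1.102, 0.491, 1.559, -0, 1.092, -0.106], TCP at [0.222, 0.584, 0.215] pointing down, gripper open.
Joint ranges: [-3.1, 3.1], [-0.84, 2.19], [0.05, 2.79], [-1.13, 4.28], [0.06, 2.93], [-2.69, 2.69]. Speed limits (rad/s): [2.22, 2.22, 2.79, 3.14, 3.14, 3.14].

### API

Orientations are given as a 3x3 rotation matrix whose columns are the frame's x, y, z axes.
In Python, from workcell import sensors, capture, calibration, close_job, robot gives the robot as it stands. The module is installed in compiled form; this text tells all that it offers.
- The arm moves only by the shell command python3 -m handwheel 'ROWS' [OPENING]. ROWS is JSON, a list of rows, each a list of 6 numbers: the shift along the world's x, y, z in m, then the turn, a rotation vector about the world's x, y, z in rad. In form: [[dx, dy, dz, rx, ry, rz], ...]. A call has 1 to 20 rows; each row is the pose to reach, as a shift and turn from the pose commanded when the call began; what a row does not reach only later rows make up. A row lasts 1/12 s, in which the tool goes at most 41.7 mm and 7.16 degrees, less where a joint would pass 70% of its speed; a pose out of reach is approached as far as the arm can. A call with a gripper value outside its range is refused whole. OPENING is the opening, from -1 (shut) to 1 (fully open), set as the call begins (- or left out, the last holds). The fingers move at their own pace and stop on an object; the grip force is fixed at half the most. Time passes only in rows, so rows that repeat a pose let the fingers close. It gives the time, the measured TCP pose, the force, the opening and the grip force at its end, in the units of the state.
- sensors.read_state(): the state, without advancing time (a new reading comes with each control period).
- capture(name): name is "scene" or "top" or "wrist"; returns (picture, depth): 480x640x3 uint8, red, green, blue; 480x640 float32, m along the optical axis (not along the pixel's ray), 0 where there is no reading.
- calibration(name): a dict with "fx", "fy", "cx", "cy" (pixels), "k1" (the pictures are not rectified: a ray, as slopes to the right and down, at radius r is drawn at 1 + k1 r^2 times it, then the intrinsics apply), "rvec" (rotation vector, rad) and "tvec" (3), from world to camera coordinates, as OpenCV has them; the wrist camera has in their place "hand_eye" (4x4, takes a point from camera to tool coordinates, whose origin is the TCP and whose axes are the flange's). Camera axes: x right, y down, z forward; pixel columns grow to the right and rows downward; lengths in m; the calibration is good to about 2 mm. A picture is of the moment at which its call begins: read the wrist's pose just before it. calibration takes no time and is no camera call.
- close_job(): hands the job in; it is judged then, once.
The state is a dict: "time_s": time; "q": joint angles; "dq": joint speeds; "joint_torque": joint torques, N m; "eef_pos": TCP position; "ee_rot": TCP orientation; "contact_force": force on the tool from outside, world axes, zero at the start; "ft_torque": the same for the moment, N m; "width": finger opening in m; "grasp_force": force on a finger pad.
Only numpy, scipy, OpenCV 4.12 (cv2) and the standard library are available. Lean on these libraries where they do the work, as an engineer would, in place of code of your own. Each camera call takes 0.05 s, during which the arm holds its last target. There are 200 camera calls.

## Working session

There is one attempt and no reset: what is moved stays moved. The work goes in short steps, Python scripts to look and compute and a shell command to move; the robot and the scene stay as the last step left them, time stands still between calls to the robot, and variables do not carry over. Pictures are saved under pics/ and viewed, at most 14 in all, crops included, and the job is handed in when it is done.

```bash
mkdir -p pics
cat > h.py <<'E'
import numpy as np, cv2
from workcell import sensors, capture, calibration, close_job, robot
def save(n,img): cv2.imwrite('pics/'+n+'.png',cv2.cvtColor(img,cv2.COLOR_RGB2BGR))
def cam(name,st=None):
    c=calibration(name)
    K=np.array([[c['fx'],0,c['cx']],[0,c['fy'],c['cy']],[0,0,1.]])
    d=np.array([c['k1'],0,0,0.])
    if 'rvec' in c:
        R=cv2.Rodrigues(np.array(c['rvec'],float))[0]; t=np.array(c['tvec'],float).ravel()
        return K,d,R.T,-R.T@t
    H=np.array(c['hand_eye']); Rt=np.array(st['ee_rot']); p=np.array(st['eef_pos'])
    return K,d,Rt@H[:3,:3],Rt@H[:3,3]+p
def rays(C,uv):
    K,d,R,o=C
    n=cv2.undistortPoints(np.array(uv,float).reshape(-1,1,2),K,d).reshape(-1,2)
    return np.c_[n,np.ones(len(n))]@R.T,o
def onz(C,uv,z):
    r,o=rays(C,uv); return o+r*((z-o[2])/r[:,2])[:,None]
def depthpts(C,uv,dep):
    r,o=rays(C,uv); uv=np.array(uv,int).reshape(-1,2); return o+r*dep[uv[:,1],uv[:,0]][:,None]
def proj(C,P):
    K,d,R,o=C
    return cv2.projectPoints(np.array(P,float).reshape(-1,3),cv2.Rodrigues(R.T)[0],-R.T@o,K,d)[0].reshape(-1,2)
E
python3 - <<'E'
from h import *
s=sensors.read_state(); print(s['time_s'],s['eef_pos'],s['ee_rot'],s['width'])
for n in('top','scene'):
    p,d=capture(n); save(n,p); np.save(n,d); C=cam(n); print(n,C[3],C[2][:,2],C[0][0,0])
E
```

```text
0.0 [0.22167381 0.5841181  0.21404162] [[-9.34893143e-01  3.54928925e-01 -5.18774943e-04]
 [ 3.54929278e-01  9.34892637e-01 -9.82606672e-04]
 [ 1.36243345e-04 -1.10276066e-03 -9.99999383e-01]] 0.09525222356887587
top [ 3.89702904e-01 -6.74468524e-04  1.24955000e+00] [ 0.0912442  -0.00152516 -0.99582738] 527.3137791700082
scene [ 0.89123322 -0.58689943  1.27365208] [-0.30802852  0.44162761 -0.84266451] 573.600627315491
```

View pics/top.png

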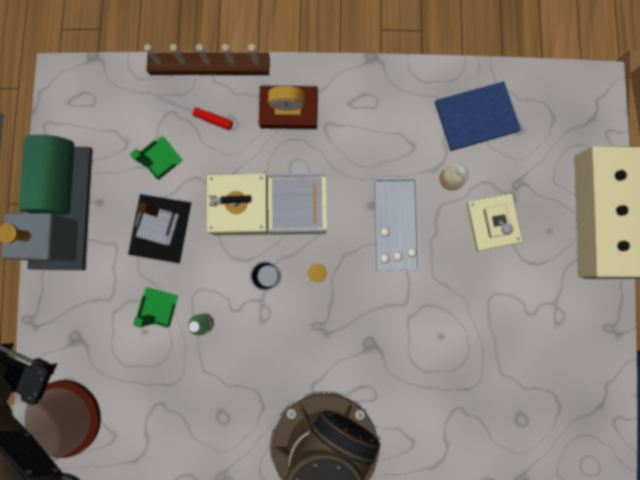

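View pics/scene.png

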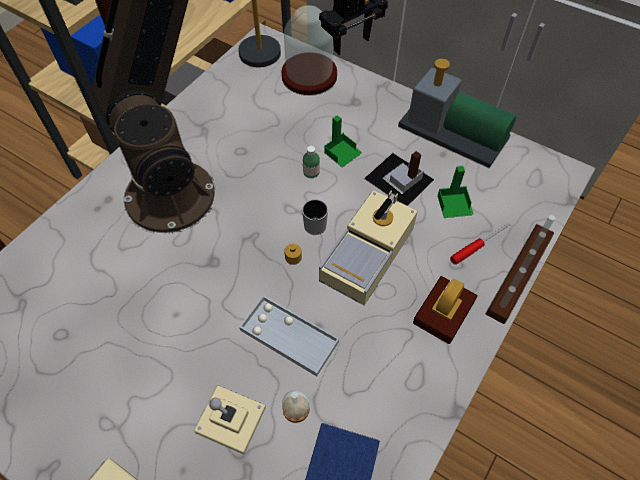

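The top view shows the drier at (266,204) with its crank at (235,201), and the tray at (397,225) with 4 balls. The scoop is on the mat at (160,228) and the switch tip is near (507,229). Green look-alikes are at (155,155) and (155,308).

Run:
```python
from h import *
C=cam('top'); p=cv2.cvtColor(cv2.imread('pics/top.png'),cv2.COLOR_BGR2RGB); dep=np.load('top.npy')
hsv=cv2.cvtColor(p,cv2.COLOR_RGB2HSV)
def blobs(m,amin,z,tag):
    cs,_=cv2.findContours(m.astype(np.uint8),cv2.RETR_EXTERNAL,cv2.CHAIN_APPROX_NONE)
    for c in cs:
        if cv2.contourArea(c)<amin: continue
        w=onz(C,c.reshape(-1,2),z)[:,:2].astype(np.float32)
        r=cv2.minAreaRect(w); print(tag,np.round(c.mean((0,1))),np.round(r[0],4),np.round(r[1],4),round(r[2],2))
cream=(hsv[...,0]>18)&(hsv[...,0]<35)&(hsv[...,1]>40)&(hsv[...,2]>170)
blobs(cream,300,.085,'cream85'); blobs(cream,300,.02,'cream20')
blk=(p.max(2)<60); blobs(blk&(np.arange(480)[:,None]<280),60,.004,'black4')
print(p[225,155],p[209,149],p[210,397],p[232,385],p[200,300],p[229,507])
for uv in [(397,200),(385,232),(384,258),(397,256),(411,252),(507,229),(500,218),(214,201),(248,199),(240,216),(297,190),(160,228),(149,209),(265,275),(200,324),(453,177),(317,273)]:
    print(uv,np.round(depthpts(C,[uv],dep)[0],4))
save('c1',cv2.resize(p[170:280,120:340],None,fx=3.6,fy=3.6,interpolation=cv2.INTER_CUBIC))
```

```text
cream85 [495. 221.] [ 0.5214 -0.3747] [0.1121 0.1031] 11.48
cream85 [235. 202.] [0.5558 0.2078] [0.1285 0.1303] 1.53
cream85 [617. 210.] [ 0.5524 -0.6595] [0.1125 0.3023] 87.44
cream20 [495. 221.] [ 0.5287 -0.3956] [0.1183 0.1089] 11.48
cream20 [235. 202.] [0.5651 0.2195] [0.1357 0.1375] 1.53
cream20 [617. 210.] [ 0.5615 -0.6963] [0.1188 0.3192] 87.44
black4 [259. 270.] [0.4075 0.1612] [0.0215 0.051 ] 52.42
black4 [235. 199.] [0.5732 0.2223] [0.0163 0.0675] 4.12
black4 [160. 228.] [0.5025 0.4023] [0.1241 0.1445] 81.37
black4 [ 86. 208.] [0.5492 0.586 ] [0.0095 0.2909] 89.92
black4 [146. 154.] [0.6846 0.4454] [0.0318 0.0565] 81.69
black4 [ 59. 206.] [0.5653 0.6802] [0.304  0.1411] 6.17
black4 [288. 126.] [0.7555 0.0997] [0.005  0.1311] 0.72
black4 [208.  72.] [0.8911 0.3017] [0.0107 0.2942] 0.18
[142 144 153] [27 14  6] [161 168 174] [203 203 193] [142 144 152] [143 145 153]
(397, 200) [ 0.5781 -0.1647  0.0042]
(385, 232) [ 0.4989 -0.1338  0.0273]
(384, 258) [ 0.4384 -0.1321  0.0239]
(397, 256) [ 0.4434 -0.1622  0.0258]
(411, 252) [ 0.453  -0.1943  0.0293]
(507, 229) [ 0.5031 -0.3976  0.098 ]
(500, 218) [ 0.5326 -0.3966  0.0543]
(214, 201) [0.5507 0.2442 0.1339]
(248, 199) [0.5544 0.1695 0.1447]
(240, 216) [0.5249 0.1957 0.0841]
(297, 190) [0.5879 0.0706 0.068 ]
(160, 228) [0.5024 0.3994 0.008 ]
(149, 209) [0.5359 0.3962 0.1007]
(265, 275) [0.3951 0.1459 0.0043]
(200, 324) [0.2845 0.2783 0.0805]
(453, 177) [ 0.6244 -0.2857  0.064 ]
(317, 273) [0.4012 0.0225 0.056 ]
```

View pics/c1.png

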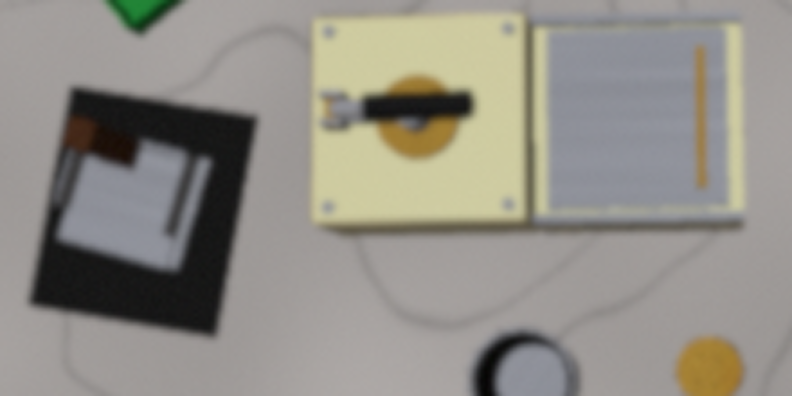

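The crop shows the hinge of the folded crank handle at (335,108), on the +y side, with its free end at (470,103). The scoop's lip points towards the robot. Next I go above the drier and look with the wrist camera.

```bash
python3 -m handwheel '[[0,0,0.12,0,0,0],[0,0,0.2,0,0,0],[0.15,-0.2,0.24,0,0,-0.6],[0.3,-0.42,0.24,0,0,-1.208],[0.3,-0.42,0.24,0,0,-1.208],[0.3,-0.42,0.24,0,0,-1.208],[0.3,-0.42,0.24,0,0,-1.208],[0.3,-0.42,0.24,0,0,-1.208],[0.3,-0.42,0.24,0,0,-1.208],[0.3,-0.42,0.24,0,0,-1.208],[0.3,-0.42,0.24,0,0,-1.208],[0.3,-0.42,0.24,0,0,-1.208],[0.3,-0.42,0.24,0,0,-1.208],[0.3,-0.42,0.24,0,0,-1.208],[0.3,-0.42,0.24,0,0,-1.208],[0.3,-0.42,0.24,0,0,-1.208],[0.3,-0.42,0.24,0,0,-1.208],[0.3,-0.42,0.24,0,0,-1.208],[0.3,-0.42,0.24,0,0,-1.208],[0.3,-0.42,0.24,0,0,-1.208]]'
python3 - <<'E'
from h import *
s=sensors.read_state(); print(s['eef_pos'],s['ee_rot'],s['q'])
p,d=capture('wrist'); save('w1',p); np.save('w1',d); np.save('w1s',np.r_[s['eef_pos'],np.array(s['ee_rot']).ravel()])
C=cam('wrist',s); print(C[3],C[2])
E
```

```text
time_s: 1.77
eef_pos: [0.5211, 0.1654, 0.4545]
ee_rot: [[-0.002, 1.0, -0.0], [1.0, 0.002, -0.0], [-0.0, -0.0, -1.0]]
contact_force: [-0.8, 0.1, -0.7]
width: 0.095
grasp_force: 0.0
[0.5210947  0.16538175 0.4545132 ] [[-1.73915248e-03  9.99998453e-01 -2.63070363e-04]
 [ 9.99998488e-01  1.73915159e-03 -3.60840061e-06]
 [-3.15087579e-06 -2.63076240e-04 -9.99999965e-01]] [1.86462874e-01 2.26354433e-01 1.34213596e+00 4.52233973e-05
 1.57336144e+00 1.84723832e-01]
[0.52055793 0.24461478 0.62431632] [[ 9.99997116e-01  1.99628997e-03  1.33496843e-03]
 [ 2.29133708e-03 -9.59566375e-01 -2.81473127e-01]
 [ 7.19088837e-04  2.81475374e-01 -9.59568183e-01]]
```

View pics/w1.png

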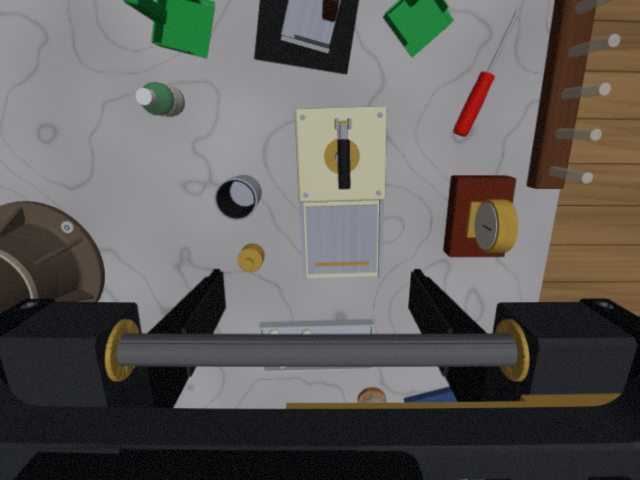

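The wrist view shows the deck at (341,154), the brass disc at (341,156), the hinge at (343,125) and the handle's free end at (344,187).

Run:
```python
from h import *
a=np.load('w1s.npy'); C=cam('wrist',dict(eef_pos=a[:3],ee_rot=a[3:].reshape(3,3))); dep=np.load('w1.npy')
p=cv2.cvtColor(cv2.imread('pics/w1.png'),cv2.COLOR_BGR2RGB); hsv=cv2.cvtColor(p,cv2.COLOR_RGB2HSV)
roi=np.zeros(p.shape[:2],bool); roi[95:205,285:395]=1
def rect(m,z,tag):
    c=max(cv2.findContours((m&roi).astype(np.uint8),cv2.RETR_EXTERNAL,cv2.CHAIN_APPROX_NONE)[0],key=cv2.contourArea)
    w=onz(C,c.reshape(-1,2),z)[:,:2].astype(np.float32); r=cv2.minAreaRect(w); print(tag,[np.round(v,4) for v in r]); return c
rect((hsv[...,1]>30)&(hsv[...,2]>120)&(hsv[...,0]<35),.085,'deck')
br=(hsv[...,1]>130)&(hsv[...,0]<30)&(hsv[...,2]>90)
c=rect(br,.09,'brass'); w=onz(C,c.reshape(-1,2),.09)[:,:2].astype(np.float32); print(cv2.minEnclosingCircle(w))
blk=p.max(2)<50
rect(blk,.130,'sleeve')
v,u=np.nonzero(blk&roi); P=depthpts(C,np.c_[u,v],dep); k=P[:,2]>.1;P=P[k]
for lo in np.arange(.14,.26,.01):
    q=P[(P[:,1]>=lo)&(P[:,1]<lo+.01)]
    if len(q)>4: print(round(lo,2),len(q),np.round([q[:,0].min(),np.median(q[:,0]),q[:,0].max(),np.percentile(q[:,2],90)],4))
# cover/chamber rect
v,u=np.mgrid[195:290,290:395]; P=depthpts(C,np.c_[u.ravel(),v.ravel()],dep)
k=(P[:,2]>.055)&(P[:,2]<.08); print('chamber x,y ext',np.percentile(P[k],[.5,99.5],axis=0))
save('c2',cv2.resize(p[95:290,285:395],None,fx=3,fy=3,interpolation=cv2.INTER_CUBIC))
```

```text
deck [array([0.5568, 0.2032]), array([0.1305, 0.1412]), np.float64(1.8087)]
brass [array([0.5415, 0.2055]), array([0.0173, 0.0458]), np.float64(3.5236)]
((0.5491026639938354, 0.20593488216400146), 0.022991519421339035)
sleeve [array([0.5573, 0.1981]), array([0.0149, 0.0642]), np.float64(1.5342)]
0.16 12 [0.5511 0.5557 0.5632 0.143 ]
0.17 84 [0.551  0.5576 0.5647 0.1428]
0.18 75 [0.5508 0.5573 0.5645 0.1424]
0.19 88 [0.5495 0.5572 0.5643 0.1412]
0.2 91 [0.5493 0.5558 0.5642 0.1398]
0.21 86 [0.5491 0.5556 0.5625 0.1395]
0.22 79 [0.549  0.5554 0.5624 0.1385]
0.23 11 [0.549  0.5555 0.5622 0.1363]
chamber x,y ext [[0.49504948 0.00477113 0.06041046]
 [0.62706177 0.13446431 0.07365072]]
```

View pics/c2.png

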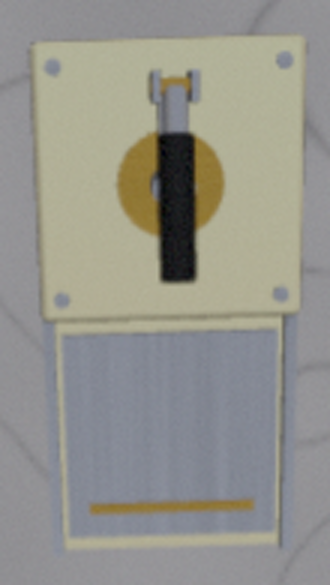

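```bash
python3 -m handwheel '[[0.018,0.006,-0.04,0,0,0],[0.036,0.012,-0.08,0,0,0],[0.036,0.012,-0.12,0,0,0],[0.036,0.012,-0.16,0,0,0],[0.036,0.012,-0.2,0,0,0],[0.036,0.012,-0.24,0,0,0],[0.036,0.012,-0.27,0,0,0],[0.036,0.012,-0.3,0,0,0],[0.036,0.012,-0.32,0,0,0],[0.036,0.012,-0.33,0,0,0],[0.036,0.012,-0.341,0,0,0],[0.036,0.012,-0.341,0,0,0],[0.036,0.012,-0.341,0,0,0]]'
python3 -m handwheel '[[0,0,0,0,0,0],[0,0,0,0,0,0],[0,0,0,0,0,0],[0,0,0,0,0,0],[0,0,0,0,0,0],[0,0,0,0,0,0],[0,0,0,0,0,0],[0,0,0,0,0,0],[0,0,0,0,0,0],[0,0,0,0,0,0],[0,0,0,0,0,0],[0,0,0,0,0,0]]' -1
```

```text
time_s: 2.9
eef_pos: [0.558, 0.1767, 0.1142]
ee_rot: [[-0.0, 1.0, 0.001], [1.0, 0.0, 0.0], [0.0, 0.001, -1.0]]
contact_force: [0.3, -0.2, -0.1]
width: 0.0949
grasp_force: 0.0
time_s: 3.9
eef_pos: [0.5578, 0.1763, 0.1136]
ee_rot: [[-0.0, 1.0, 0.0], [1.0, 0.0, -0.0], [-0.0, 0.0, -1.0]]
contact_force: [0.9, 0.0, -0.3]
width: 0.0206
grasp_force: 0.0
```

```bash
python3 -m handwheel '[[0,0,0,0,0,0],[0,0,0,0,0,0],[0,0,0,0,0,0],[0,0,0,0,0,0]]' -1
python3 -m handwheel '[[0,0.001,0.008,0,0,0],[0,0.003,0.017,0,0,0],[0,0.006,0.024,0,0,0],[0,0.009,0.031,0,0,0],[0,0.013,0.037,0,0,0],[0,0.018,0.043,0,0,0],[-0.001,0.023,0.049,0,0,0],[-0.001,0.0285,0.054,0,0,0],[-0.001,0.035,0.058,0,0,0],[-0.001,0.041,0.062,0,0,0],[-0.001,0.048,0.065,0,0,0],[-0.002,0.055,0.0675,0,0,0],[-0.002,0.0665,0.07,0,0,0],[-0.002,0.0715,0.07,0,0,0],[-0.002,0.0757,0.07,0,0,0],[-0.002,0.0757,0.07,0,0,0],[-0.002,0.0757,0.07,0,0,0]]' -1
```

```text
time_s: 4.23
eef_pos: [0.5576, 0.1763, 0.1136]
ee_rot: [[-0.0, 1.0, -0.0], [1.0, 0.0, -0.0], [-0.0, -0.0, -1.0]]
contact_force: [-1.8, 0.1, 0.1]
width: 0.0162
grasp_force: 29.9
time_s: 5.65
eef_pos: [0.5564, 0.2527, 0.1848]
ee_rot: [[-0.0, 1.0, 0.003], [1.0, 0.0, 0.001], [0.001, 0.003, -1.0]]
contact_force: [0.2, -1.9, 5.3]
width: 0.0165
grasp_force: 30.0
```

```bash
python3 -m handwheel '[[0,0.001,0,0,0,0],[0,0.002,0,0,0,0],[0,0.003,0,0,0,0],[0,0.003,0,0,0,0]]' -1
python3 - <<'E'
from h import *
p,d=capture('scene'); save('c3',cv2.resize(p[130:310,300:480],None,fx=3,fy=3,interpolation=cv2.INTER_CUBIC))
p,d=capture('wrist'); save('w3',p)
E
```

```text
time_s: 5.98
eef_pos: [0.5564, 0.255, 0.1848]
ee_rot: [[-0.0, 1.0, 0.002], [1.0, 0.0, 0.0], [0.0, 0.002, -1.0]]
contact_force: [-0.8, -5.9, 6.2]
width: 0.0164
grasp_force: 30.0
```

View pics/c3.png

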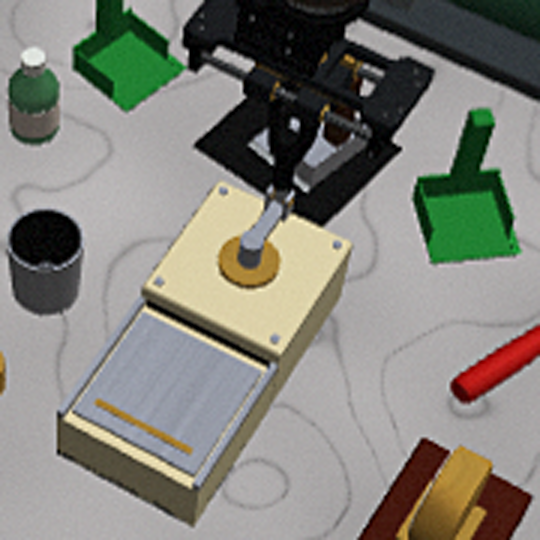

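```bash
python3 -c "
import numpy as np
t=np.arange(1,21)*np.pi/10;f=.03
print(np.round(np.c_[.045*(np.sin(f)-np.sin(t+f)),.045*(np.cos(t+f)-np.cos(f))],3).tolist())"
```

```text
[[-0.014, -0.003], [-0.026, -0.009], [-0.036, -0.02], [-0.042, -0.032], [-0.044, -0.046], [-0.041, -0.06], [-0.034, -0.073], [-0.024, -0.082], [-0.011, -0.088], [0.003, -0.09], [0.017, -0.087], [0.029, -0.081], [0.039, -0.07], [0.045, -0.058], [0.046, -0.044], [0.044, -0.03], [0.037, -0.017], [0.027, -0.008], [0.014, -0.002], [-0.0, 0.0]]
```

```bash
python3 -m handwheel '[[-0.007,-0.003,0,0,0,0],[-0.014,-0.005,0,0,0,0],[-0.026,-0.011,0,0,0,0],[-0.036,-0.022,0,0,0,0],[-0.042,-0.034,0,0,0,0],[-0.044,-0.048,0,0,0,0],[-0.044,-0.048,0,0,0,0]]' -1
python3 -m handwheel '[[0.003,-0.014,0,0,0,0],[0.010,-0.027,0,0,0,0],[0.020,-0.036,0,0,0,0],[0.033,-0.042,0,0,0,0],[0.047,-0.044,0,0,0,0],[0.061,-0.041,0,0,0,0],[0.073,-0.035,0,0,0,0],[0.083,-0.024,0,0,0,0],[0.089,-0.012,0,0,0,0],[0.090,0.002,0,0,0,0],[0.088,0.016,0,0,0,0],[0.081,0.029,0,0,0,0],[0.071,0.038,0,0,0,0],[0.058,0.044,0,0,0,0],[0.044,0.046,0,0,0,0],[0.044,0.046,0,0,0,0]]' -1
```

```text
time_s: 6.67
eef_pos: [0.5121, 0.2057, 0.1845]
ee_rot: [[0.001, 1.0, 0.002], [1.0, -0.001, 0.001], [0.001, 0.002, -1.0]]
contact_force: [-0.9, -1.4, 6.4]
width: 0.0166
grasp_force: 30.0
time_s: 8.0
eef_pos: [0.5545, 0.2547, 0.1845]
ee_rot: [[-0.0, 1.0, 0.001], [1.0, 0.0, 0.002], [0.002, 0.001, -1.0]]
contact_force: [-1.3, 5.4, 5.8]
width: 0.0166
grasp_force: 30.0
```

```bash
python3 -m handwheel '[[-0.014,-0.003,0,0,0,0],[-0.026,-0.009,0,0,0,0],[-0.036,-0.02,0,0,0,0],[-0.042,-0.032,0,0,0,0],[-0.044,-0.046,0,0,0,0],[-0.041,-0.06,0,0,0,0],[-0.034,-0.073,0,0,0,0],[-0.024,-0.082,0,0,0,0],[-0.011,-0.088,0,0,0,0],[0.003,-0.09,0,0,0,0],[0.017,-0.087,0,0,0,0],[0.029,-0.081,0,0,0,0],[0.039,-0.07,0,0,0,0],[0.045,-0.058,0,0,0,0],[0.046,-0.044,0,0,0,0],[0.044,-0.03,0,0,0,0],[0.037,-0.017,0,0,0,0],[0.027,-0.008,0,0,0,0],[0.014,-0.002,0,0,0,0],[-0.002,0.0,0,0,0,0]]' -1
python3 -m handwheel '[[0,0,0,0,0,0],[-0.002,0,0,0,0,0],[-0.002,0,0,0,0,0],[-0.002,0,0,0,0,0]]' -1
python3 - <<'E'
from h import *
p,d=capture('top'); save('t4',p); C=cam('top')
v,u=np.mgrid[165:245,255:335]; P=depthpts(C,np.c_[u.ravel(),v.ravel()],d)
k=(abs(P[:,0]-.56)<.03)
for y in np.arange(0,.15,.01):
    q=P[k&(abs(P[:,1]-y)<.004)]; print(round(y,2),np.round(np.median(q[:,2]),3))
# tray
C=cam('top'); b=cv2.cvtColor(cv2.imread('pics/top.png'),cv2.COLOR_BGR2RGB)
sat=b.astype(int); m=(sat[...,2]-sat[...,0]>5); m[:,:360]=0;m[:,430:]=0;m[:165]=0;m[285:]=0
c=max(cv2.findContours(m.astype(np.uint8),cv2.RETR_EXTERNAL,cv2.CHAIN_APPROX_NONE)[0],key=cv2.contourArea)
for z in(.022,):
    print('tray',cv2.minAreaRect(onz(C,c.reshape(-1,2),z)[:,:2].astype(np.float32)))
g=cv2.cvtColor(b,cv2.COLOR_RGB2HSV); m=((b.min(2)>175)).astype(np.uint8); m[:,:372]=0;m[:,422:]=0;m[:175]=0;m[275:]=0
n,l,s,ce=cv2.connectedComponentsWithStats(m)
for i in range(1,n):
    if s[i,4]>8: print('ball',ce[i].round(1),s[i,4],onz(C,[ce[i]],.018)[0].round(4))
E
```

```text
time_s: 9.67
eef_pos: [0.5551, 0.2549, 0.1843]
ee_rot: [[0.0, 1.0, 0.004], [1.0, -0.0, 0.003], [0.003, 0.004, -1.0]]
contact_force: [2.5, 2.4, 5.8]
width: 0.0164
grasp_force: 30.0
time_s: 10.0
eef_pos: [0.5518, 0.2543, 0.1843]
ee_rot: [[0.001, 1.0, 0.0], [1.0, -0.001, 0.002], [0.002, 0.0, -1.0]]
contact_force: [-2.3, 4.1, 7.8]
width: 0.0163
grasp_force: 30.0
0.0 -0.001
0.01 0.062
0.02 0.008
0.03 0.007
0.04 0.008
0.05 0.008
0.06 0.008
0.07 0.008
0.08 0.007
0.09 0.007
0.1 0.007
0.11 0.008
0.12 0.01
0.13 0.067
0.14 0.081
tray ((0.5204070806503296, -0.1619454324245453), (0.21602408587932587, 0.09967990219593048), 1.879352331161499)
ball [384. 231.] 21 [ 0.502  -0.1324  0.018 ]
ball [411. 252.] 21 [ 0.4536 -0.1961  0.018 ]
ball [396.8 255.2] 20 [ 0.4455 -0.1626  0.018 ]
ball [383.7 257.5] 22 [ 0.4398 -0.1321  0.018 ]
```

The handle swung up and two turns opened the cover: the chamber floor now reads 8 mm right up to the slot. Next I release the handle and look at the scoop.

```bash
python3 -m handwheel '[[0,0,0,0,0,0],[0,0,0,0,0,0],[0,0,0,0,0,0],[0,0,0,0,0,0],[0,0,0,0,0,0],[0,0,0.02,0,0,0],[0,0,0.05,0,0,0],[0,0,0.09,0,0,0],[0,0,0.13,0,0,0],[0,0,0.17,0,0,0],[0,0.04,0.2,0,0,0],[-0.01,0.08,0.23,0,0,0],[-0.02,0.12,0.26,0,0,0],[-0.03,0.16,0.26,0,0,-0.05],[-0.04,0.2,0.26,0,0,-0.1],[-0.045,0.23,0.26,0,0,-0.2],[-0.045,0.25,0.26,0,0,-0.2],[-0.045,0.25,0.26,0,0,-0.2],[-0.045,0.25,0.26,0,0,-0.2]]' 1
python3 - <<'E'
from h import *
s=sensors.read_state(); print(s['eef_pos'])
p,d=capture('wrist'); save('w5',p); np.save('w5',d); np.save('w5s',np.r_[s['eef_pos'],np.array(s['ee_rot']).ravel()])
C=cam('wrist',s); print(proj(C,[[.536,.396,.126],[.5565,.208,.21]]))
E
```

```text
time_s: 11.63
eef_pos: [0.5063, 0.5044, 0.4422]
ee_rot: [[0.196, 0.981, -0.001], [0.981, -0.196, -0.001], [-0.001, -0.001, -1.0]]
contact_force: [-0.1, -0.0, 0.7]
width: 0.0949
grasp_force: 0.0
[0.50628503 0.50441562 0.44224729]
[[351.94820073 258.69847185]
 [395.72603726 404.77103706]]
```

View pics/w5.png

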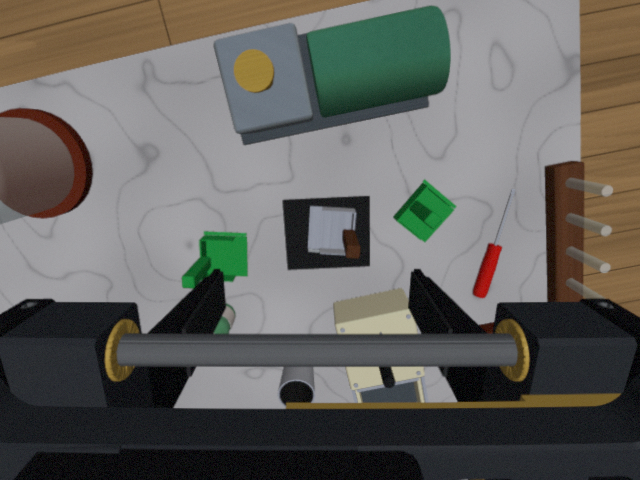

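The scoop is on the mat, with its pan at (331,230) and the brown handle at (351,243). The lip points left, towards the robot.

```bash
cat > sc.py <<'E'
from h import *
import sys
def measure(tag):
    a=np.load(tag+'s.npy'); C=cam('wrist',dict(eef_pos=a[:3],ee_rot=a[3:].reshape(3,3))); dep=np.load(tag+'.npy')
    p=cv2.cvtColor(cv2.imread(f'pics/{tag}.png'),cv2.COLOR_BGR2RGB); hsv=cv2.cvtColor(p,cv2.COLOR_RGB2HSV)
    def big(m):
        n,l,s,_=cv2.connectedComponentsWithStats(m.astype(np.uint8)); i=1+np.argmax(s[1:,4]); return l==i
    v,u=np.mgrid[0:480,0:640]; P=depthpts(C,np.c_[u.ravel(),v.ravel()],dep).reshape(480,640,3)
    near=(abs(P[...,0]-.51)<.13)&(abs(P[...,1]-.4)<.13)
    mat=big((p.max(2)<50)&near&(P[...,2]<.015)); c=max(cv2.findContours(mat.astype(np.uint8),0,1)[0],key=cv2.contourArea)
    print('mat',[np.round(x,4) for x in cv2.minAreaRect(onz(C,c.reshape(-1,2),.004)[:,:2].astype(np.float32))])
    br=near&(hsv[...,0]<20)&(hsv[...,1]>90)&(P[...,2]>.03)
    Q=P[br]; print('handle z',np.percentile(Q[:,2],[5,95]).round(3),'n',len(Q))
    zt=np.percentile(Q[:,2],97); t=br&(P[...,2]>zt-.006); cc=np.argwhere(t)[:,::-1]
    print('top z',zt.round(4),[np.round(x,4) for x in cv2.minAreaRect(onz(C,cc,zt)[:,:2].astype(np.float32))],len(cc),onz(C,cc,zt).mean(0).round(4))
    st=near&(p.astype(int).min(2)>95)&(hsv[...,1]<45)&(P[...,2]<.045)&cv2.erode(cv2.morphologyEx(mat.astype(np.uint8),cv2.MORPH_CLOSE,np.ones((61,61))),np.ones((7,7))).astype(bool)
    st=big(st); cs=max(cv2.findContours(st.astype(np.uint8),0,1)[0],key=cv2.contourArea)
    fl=st&(P[...,2]<.012)
    cf=np.argwhere(fl)[:,::-1]
    print('pan floor',[np.round(x,4) for x in cv2.minAreaRect(onz(C,cf,.006)[:,:2].astype(np.float32))])
    wl=st&(P[...,2]>.025); cf=np.argwhere(wl)[:,::-1]
    print('pan rim',len(cf),[np.round(x,4) for x in cv2.minAreaRect(onz(C,cf,.034)[:,:2].astype(np.float32))])
    b=np.argwhere(near)[:,::-1]; (x0,y0),(x1,y1)=b.min(0),b.max(0)
    save(tag+'c',cv2.resize(p[190:280,270:390],None,fx=5,fy=5,interpolation=cv2.INTER_CUBIC))
measure(sys.argv[1])
E
python3 sc.py w5
```

```text
mat [array([0.5042, 0.4044]), array([0.1258, 0.1455]), np.float64(81.3635)]
handle z [0.072 0.565] n 1110
top z 0.5665 [array([0.5231, 0.528 ]), array([0.006 , 0.0308]), np.float64(78.0496)] 95 [0.5194 0.5287 0.5665]
pan floor [array([0.5123, 0.4089]), array([0.0833, 0.0796]), np.float64(74.2349)]
pan rim 156 [array([0.5228, 0.4111]), array([0.0764, 0.055 ]), np.float64(76.281)]
```

View pics/w5c.png

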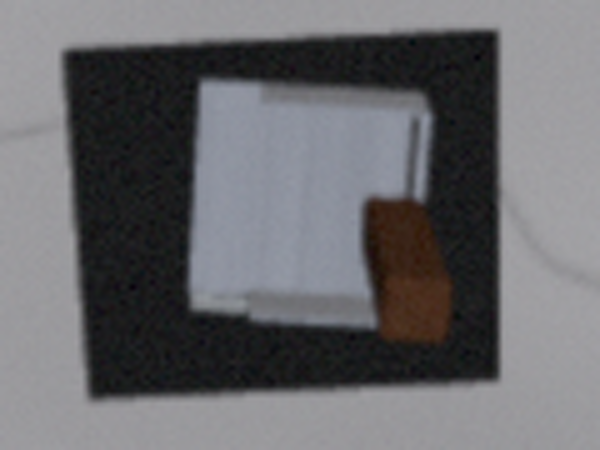

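Run:
```python
from h import *
a=np.load('w5s.npy'); C=cam('wrist',dict(eef_pos=a[:3],ee_rot=a[3:].reshape(3,3))); d=np.load('w5.npy')
print(onz(C,[(353.4,251.6)],.126),depthpts(C,[(353,251)],d))
print(onz(C,np.array([[383,277],[450,277],[443,343],[383,340]])/5+[270,190],.126))
s=sensors.read_state();print(s['q'])
```

```text
[[0.53984041 0.40620245 0.126     ]] [[0.53935812 0.40794262 0.12804636]]
[[0.53194402 0.41725553 0.126     ]
 [0.5505719  0.41353339 0.126     ]
 [0.54537516 0.39427772 0.126     ]
 [0.52866721 0.3985516  0.126     ]]
[ 6.89604773e-01  5.33358984e-01  9.02142808e-01 -3.06361784e-04
  1.70731284e+00  8.88568036e-01]
```

```bash
python3 -m handwheel '[[0.015,-0.03,-0.02,0,0,-0.02],[0.0335,-0.065,-0.05,0,0,-0.042],[0.0335,-0.0976,-0.08,0,0,-0.042],[0.0335,-0.0976,-0.12,0,0,-0.042],[0.0335,-0.0976,-0.16,0,0,-0.042],[0.0335,-0.0976,-0.2,0,0,-0.042],[0.0335,-0.0976,-0.23,0,0,-0.042],[0.0335,-0.0976,-0.26,0,0,-0.042],[0.0335,-0.0976,-0.29,0,0,-0.042],[0.0335,-0.0976,-0.32,0,0,-0.042],[0.0335,-0.0976,-0.34,0,0,-0.042],[0.0335,-0.0976,-0.355,0,0,-0.042],[0.0335,-0.0976,-0.367,0,0,-0.042],[0.0335,-0.0976,-0.367,0,0,-0.042]]' 1
python3 - <<'E'
from h import *
p,d=capture('scene'); save('c6',cv2.resize(p[100:230,330:480],None,fx=4,fy=4,interpolation=cv2.INTER_CUBIC))
E
```

```text
time_s: 12.85
eef_pos: [0.5399, 0.4038, 0.0748]
ee_rot: [[0.241, 0.971, -0.002], [0.971, -0.241, -0.002], [-0.002, -0.002, -1.0]]
contact_force: [0.1, 0.3, -0.4]
width: 0.0952
grasp_force: 0.0
```

View pics/c6.png

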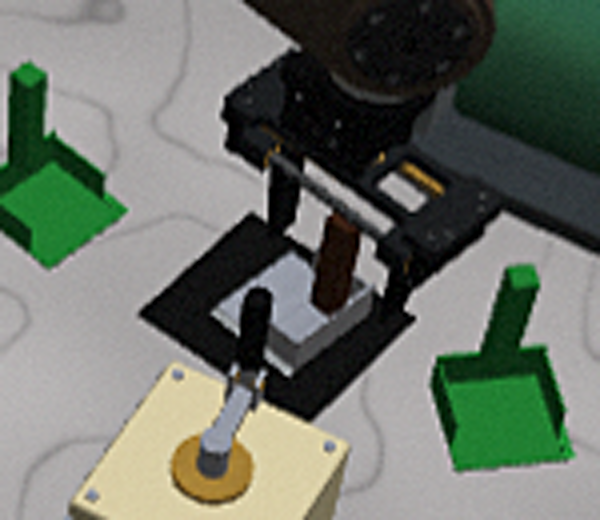

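```bash
python3 -m handwheel '[[0,0.002,0,0,0,0],[0,0.002,0,0,0,0],[0,0.002,0,0,0,0],[0,0.002,0,0,0,0],[0,0.002,0,0,0,0],[0,0.002,0,0,0,0],[0,0.002,0,0,0,0],[0,0.002,0,0,0,0],[0,0.002,0,0,0,0],[0,0.002,0,0,0,0],[0,0.002,0,0,0,0],[0,0.002,0,0,0,0],[0,0.002,0,0,0,0],[0,0.002,0,0,0,0],[0,0.002,0,0,0,0],[0,0.002,0,0,0,0]]' -1
python3 -m handwheel '[[0,0,0.02,0,0,0],[0,0,0.05,0,0,0],[0,0,0.08,0,0,0],[0,0,0.12,0,0,0],[0,0,0.16,0,0,0],[0,0,0.2,0,0,0],[0,-0.01,0.24,0,0,0],[0,-0.04,0.28,0,0,0.05],[0,-0.08,0.28,0,0,0.1],[0,-0.12,0.28,0,0,0.15],[0,-0.16,0.28,0,0,0.2],[0,-0.2,0.28,0,0,0.25],[0,-0.24,0.28,0,0,0.275],[0,-0.28,0.28,0,0,0.275],[0,-0.32,0.28,0,0,0.275],[0,-0.36,0.28,0,0,0.275],[0,-0.4,0.28,0,0,0.275],[0,-0.44,0.28,0,0,0.275],[0,-0.45,0.28,0,0,0.275],[0,-0.45,0.28,0,0,0.275]]' -1
python3 - <<'E'
from h import *
s=sensors.read_state(); print(s['eef_pos'],s['ee_rot'],s['width'])
p,d=capture('wrist'); save('w7',p); np.save('w7',d); np.save('w7s',np.r_[s['eef_pos'],np.array(s['ee_rot']).ravel()])
p,d=capture('top'); save('t7',p); np.save('t7',d)
E
```

```text
time_s: 14.23
eef_pos: [0.5402, 0.4074, 0.0766]
ee_rot: [[0.24, 0.971, -0.0], [0.971, -0.24, -0.0], [-0.0, -0.0, -1.0]]
contact_force: [-0.2, -0.4, -1.2]
width: 0.0199
grasp_force: 30.0
time_s: 15.9
eef_pos: [0.5401, -0.0452, 0.3565]
ee_rot: [[-0.029, 1.0, -0.0], [1.0, 0.029, -0.0], [-0.0, -0.0, -1.0]]
contact_force: [-0.4, 0.3, -1.0]
width: 0.0199
grasp_force: 30.0
[ 0.54010936 -0.04516841  0.35646498] [[-2.92457325e-02  9.99572222e-01 -2.47065733e-04]
 [ 9.99572214e-01  2.92456624e-02 -2.82733453e-04]
 [-2.75386905e-04 -2.55228788e-04 -9.99999930e-01]] 0.019909222677818025
```

View pics/w7.png

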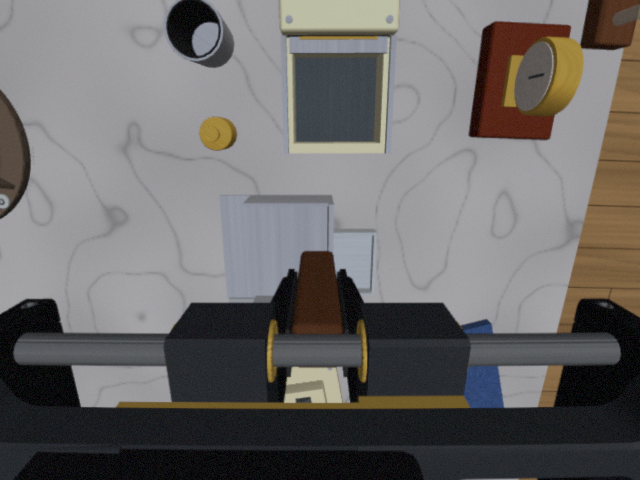

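The scoop is held, with its lip corners at (221,195) and (225,298). The tray's far end shows at (375,232).

Run:
```python
from h import *
a=np.load('w7s.npy'); C=cam('wrist',dict(eef_pos=a[:3],ee_rot=a[3:].reshape(3,3))); d=np.load('w7.npy')
print(onz(C,[(221,195),(225,298)],.2865).round(4)); print('tray corners',onz(C,[(375,232),(370,290)],.022).round(4), 'chamber',onz(C,[(289,153),(386,153)],.062).round(4))
T=cam('top'); print('top-pred +x end corner', )
import numpy as np
c=np.array([.5204,-.1619]);R=np.array([[np.cos(.033),-np.sin(.033)],[np.sin(.033),np.cos(.033)]])
for q in [(.109,.05),(.109,-.05)]: print(c+R@q)
v,u=np.mgrid[180:320,215:340]; P=depthpts(C,np.c_[u.ravel(),v.ravel()],d); k=(abs(P[:,2]-.29)<.03); P=P[k]
print('pan depth ext',np.percentile(P,[1,50,99],axis=0).round(4))
for x in (.475,.49,.51): 
    q=P[abs(P[:,0]-x)<.003]; print(x,q[:,1].min().round(4),q[:,1].max().round(4),np.median(q[:,2]).round(4))
```

```text
[[ 0.4746 -0.0108  0.2865]
 [ 0.474  -0.087   0.2865]]
tray corners [[ 0.6268 -0.1082  0.022 ]
 [ 0.6262 -0.2004  0.022 ]] chamber [[0.5038 0.0032 0.062 ]
 [0.6259 0.0069 0.062 ]]
top-pred +x end corner
[ 0.62769095 -0.10833088]
[ 0.63099036 -0.20827643]
pan depth ext [[ 0.4742 -0.0874  0.2843]
 [ 0.5052 -0.0385  0.2859]
 [ 0.5481 -0.0092  0.3162]]
0.475 -0.0901 -0.0109 0.2857
0.49 -0.0905 -0.0105 0.2858
0.51 -0.0848 -0.0097 0.2859
```

```bash
python3 -m handwheel '[[0.02,-0.03,0,0,0,0.004],[0.04,-0.065,0,0,0,0.004],[0.06,-0.1,-0.01,0,0,0.004],[0.06,-0.1125,-0.04,0,0,0.004],[0.06,-0.1125,-0.08,0,0,0.004],[0.06,-0.1125,-0.12,0,0,0.004],[0.06,-0.1125,-0.16,0,0,0.004],[0.06,-0.1125,-0.19,0,0,0.004],[0.06,-0.1125,-0.22,0,0,0.004],[0.06,-0.1125,-0.235,0,0,0.004],[0.06,-0.1125,-0.245,0,0,0.004],[0.06,-0.1125,-0.245,0,0,0.004],[0.06,-0.1125,-0.245,0,0,0.004]]' -1
python3 - <<'E'
from h import *
s=sensors.read_state(); np.save('w8s',np.r_[s['eef_pos'],np.array(s['ee_rot']).ravel()])
p,d=capture('scene'); save('c8',cv2.resize(p[270:400,210:360],None,fx=5,fy=4.6,interpolation=cv2.INTER_CUBIC))
E
```

```text
time_s: 17.08
eef_pos: [0.6008, -0.1542, 0.1121]
ee_rot: [[-0.038, 0.999, 0.0], [0.999, 0.038, -0.0], [-0.0, 0.0, -1.0]]
contact_force: [-0.1, -0.7, -1.1]
width: 0.0202
grasp_force: 30.0
```

View pics/c8.png

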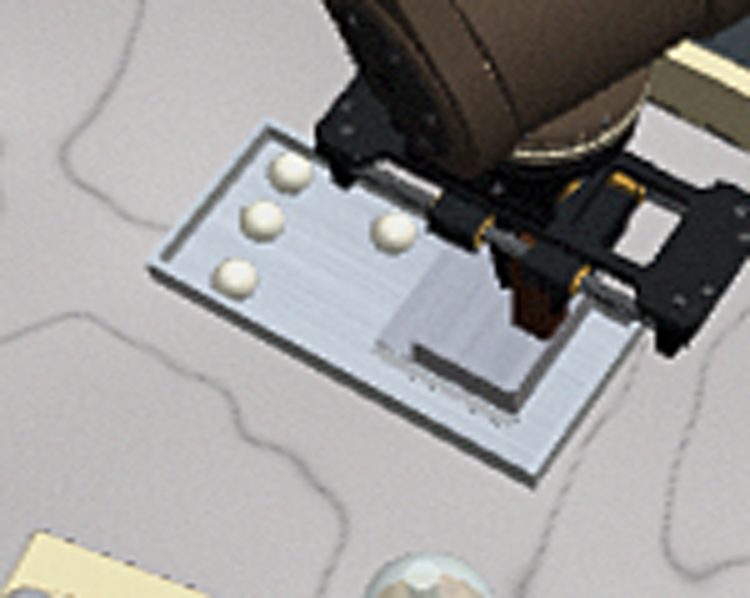

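The four balls lie clear of the scoop, which hovers over the free half of the tray. I lower it onto the floor.

```bash
python3 -m handwheel '[[0,-0.001,-0.01,0,0,0],[0,-0.001,-0.02,0,0,0],[0,-0.001,-0.026,0,0,0],[0,-0.001,-0.03,0,0,0],[0,-0.001,-0.033,0,0,0],[0,-0.001,-0.035,0,0,0],[0,-0.001,-0.036,0,0,0],[0,-0.001,-0.036,0,0,0]]' -1
```

```text
time_s: 17.8
eef_pos: [0.6002, -0.156, 0.0765]
ee_rot: [[-0.037, 0.999, 0.0], [0.999, 0.037, -0.0], [-0.0, 0.0, -1.0]]
contact_force: [-2.9, 1.2, 7.5]
width: 0.0196
grasp_force: 30.0
```

```bash
python3 -m handwheel '[[-0.005,-0.001,0,0,0,0],[-0.010,-0.001,0,0,0,0],[-0.015,-0.002,0,0,0,0],[-0.020,-0.002,0,0,0,0],[-0.025,-0.002,0,0,0,0],[-0.030,-0.002,0,0,0,0],[-0.035,-0.002,0,0,0,0],[-0.040,-0.002,0,0,0,0],[-0.045,-0.003,0,0,0,0],[-0.050,-0.003,0,0,0,0],[-0.055,-0.003,0,0,0,0],[-0.060,-0.003,0,0,0,0],[-0.065,-0.003,0,0,0,0],[-0.07,-0.004,0,0,0,0],[-0.075,-0.004,0,0,0,0],[-0.08,-0.004,0,0,0,0],[-0.085,-0.004,0,0,0,0],[-0.09,-0.004,0,0,0,0],[-0.095,-0.004,0,0,0,0],[-0.1,-0.005,0,0,0,0]]' -1
python3 -m handwheel '[[-0.002,0,0,0,0,0],[-0.004,0,0,0,0,0],[-0.006,0,0,0,0,0],[-0.008,0,0,0,0,0],[-0.009,0,0,0,0,0],[-0.010,0,0,0,0,0],[-0.011,0,0,0,0,0],[-0.011,0,0,0,0,0]]' -1
python3 - <<'E'
from h import *
p,d=capture('scene'); save('c9',cv2.resize(p[270:400,210:360],None,fx=5,fy=4.6,interpolation=cv2.INTER_CUBIC))
E
```

```text
time_s: 19.47
eef_pos: [0.5015, -0.1616, 0.0767]
ee_rot: [[-0.037, 0.999, 0.004], [0.999, 0.037, -0.002], [-0.002, 0.004, -1.0]]
contact_force: [4.9, 2.0, 13.1]
width: 0.02
grasp_force: 30.0
time_s: 20.13
eef_pos: [0.4907, -0.1618, 0.0767]
ee_rot: [[-0.037, 0.999, 0.004], [0.999, 0.037, -0.002], [-0.002, 0.004, -1.0]]
contact_force: [6.6, -0.1, 8.3]
width: 0.0197
grasp_force: 30.0
```

View pics/c9.png

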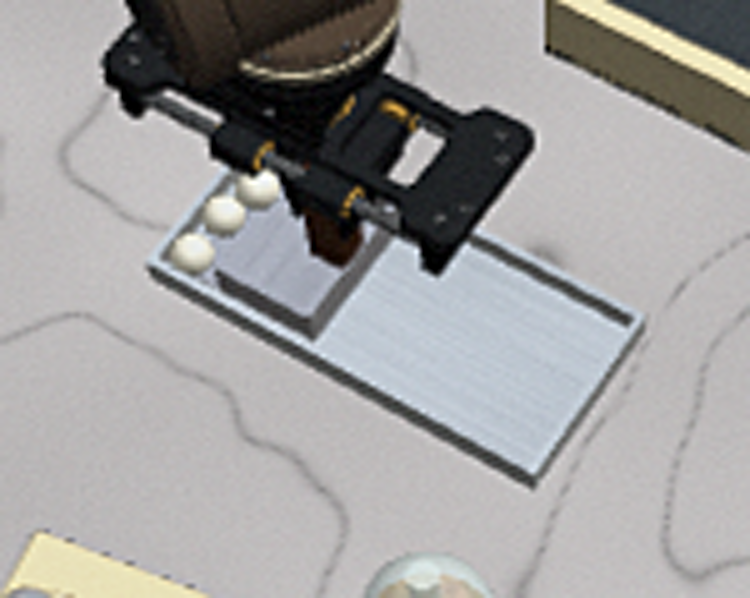

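The balls sit along the end wall above the lip. I push the last few millimetres.

```bash
python3 -m handwheel '[[-0.001,0,0,0,0,0],[-0.002,0,0,0,0,0],[-0.003,0,0,0,0,0],[-0.004,0,0,0,0,0],[-0.004,0,0,0,0,0]]' -1
```

```text
time_s: 20.6
eef_pos: [0.4867, -0.1618, 0.0767]
ee_rot: [[-0.037, 0.999, 0.004], [0.999, 0.037, -0.002], [-0.002, 0.004, -1.0]]
contact_force: [6.2, -0.4, 8.2]
width: 0.02
grasp_force: 30.0
```

```bash
python3 -m handwheel '[[-0.001,0,0,0,0,0],[-0.002,0,0,0,0,0],[-0.003,0,0,0,0,0],[-0.003,0,0,0,0,0]]' -1; python3 -m handwheel '[[-0.001,0,0,0,0,0],[-0.002,0,0,0,0,0],[-0.002,0,0,0,0,0]]' -1
```

```text
time_s: 20.93
eef_pos: [0.4837, -0.1619, 0.0767]
ee_rot: [[-0.037, 0.999, 0.004], [0.999, 0.037, -0.002], [-0.002, 0.004, -1.0]]
contact_force: [6.4, -1.1, 8.8]
width: 0.0199
grasp_force: 30.0
time_s: 21.18
eef_pos: [0.4824, -0.162, 0.0768]
ee_rot: [[-0.036, 0.999, 0.006], [0.999, 0.036, -0.002], [-0.003, 0.006, -1.0]]
contact_force: [8.8, -0.2, 7.2]
width: 0.0199
grasp_force: 30.0
```

```bash
python3 -m handwheel '[[0.004,0,0.001,-0.002,0.05,0],[0.0075,0,0.001,-0.004,0.1,0],[0.011,0,0.001,-0.006,0.15,0],[0.014,0,0.001,-0.007,0.2,0],[0.017,0,0.001,-0.009,0.25,0],[0.017,0.003,0.001,-0.009,0.25,0],[0.017,0.006,0.001,-0.009,0.25,0],[0.017,0.006,0.001,-0.009,0.25,0],[0.017,0.003,0.001,-0.009,0.25,0],[0.017,0,0.001,-0.009,0.25,0],[0.017,-0.003,0.001,-0.009,0.25,0],[0.017,-0.006,0.001,-0.009,0.25,0],[0.017,-0.006,0.001,-0.009,0.25,0],[0.017,-0.003,0.001,-0.009,0.25,0],[0.017,0,0.001,-0.009,0.25,0],[0.018,0,0.001,-0.011,0.3,0],[0.018,0,0.001,-0.011,0.3,0],[0.018,0,0.001,-0.011,0.3,0]]' -1
python3 - <<'E'
from h import *
p,d=capture('scene'); save('c10',cv2.resize(p[270:400,210:360],None,fx=5,fy=4.6,interpolation=cv2.INTER_CUBIC))
E
```

```text
time_s: 22.68
eef_pos: [0.4986, -0.1607, 0.0762]
ee_rot: [[-0.038, 0.955, -0.294], [0.999, 0.036, -0.011], [0.0, -0.295, -0.956]]
contact_force: [-0.5, -0.4, -1.1]
width: 0.0199
grasp_force: 30.0
```

View pics/c10.png

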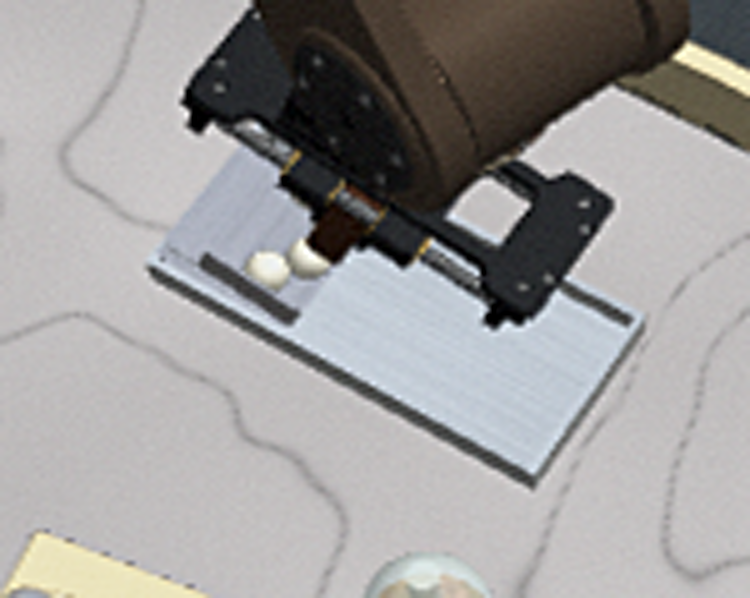

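The balls have rolled to the back of the pan. I lift it tilted and check that the tray is empty.

```bash
python3 -m handwheel '[[0,0,0.005,0,0,0],[0,0,0.012,0,0,0],[0,0,0.02,0,0,0],[0,0,0.03,0,0,0],[0,0,0.042,0,0,0],[0,0,0.056,0,0,0],[0,0,0.07,0,0,0],[0,0,0.085,0,0,0],[0,0,0.1,0,0,0],[0.003,0.01,0.115,0,0,0],[0.006,0.023,0.13,0,0,0],[0.01,0.038,0.145,0,0,0],[0.015,0.055,0.155,0,0,0],[0.02,0.072,0.16,0,0,0],[0.025,0.09,0.16,0,0,0],[0.03,0.108,0.16,0,0,0],[0.035,0.126,0.16,0,0,0],[0.04,0.14,0.16,0,0,0],[0.04,0.15,0.16,0,0,0],[0.04,0.15,0.16,0,0,0]]' -1
python3 - <<'E'
from h import *
p,d=capture('top'); t=p[170:285,365:430]
w,_=capture('wrist'); s,_=capture('scene')
a=cv2.resize(t,(260,460)); b=cv2.resize(s[200:380,220:420],(440,396)); 
c=np.zeros((460,720,3),np.uint8); c[:460,:260]=a; c[:396,270:710]=b; save('m11',c)
m=(t.min(2)>175).astype(np.uint8); print('bright blobs in tray',[(x[4]) for x in cv2.connectedComponentsWithStats(m)[2][1:]])
E
```

```text
time_s: 24.4
eef_pos: [0.5382, -0.0096, 0.2371]
ee_rot: [[-0.039, 0.955, -0.295], [0.999, 0.037, -0.011], [0.0, -0.295, -0.955]]
contact_force: [-0.0, 1.1, -1.7]
width: 0.02
grasp_force: 30.0
bright blobs in tray [np.int32(6931)]
```

View pics/m11.png

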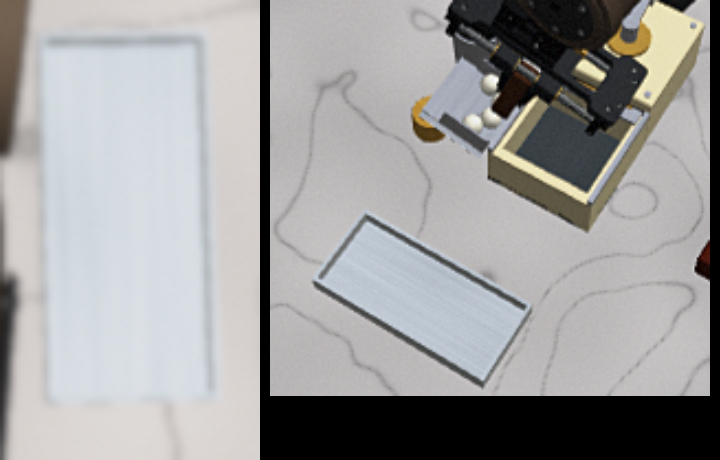

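The tray is empty and the balls are in the pan. From here I check numerically only, since the picture budget is used up. Next I pour them in.

```bash
python3 -m handwheel '[[0.005,0.004,0,0,0,0],[0.014,0.011,0,0,0,0],[0.025,0.02,-0.003,0,0,0],[0.037,0.03,-0.008,0,0,0],[0.049,0.04,-0.013,0,0,0],[0.061,0.05,-0.018,0,0,0],[0.073,0.06,-0.023,0,0,0],[0.085,0.069,-0.028,0,0,0],[0.095,0.077,-0.032,0,0,0],[0.103,0.082,-0.035,0,0,0],[0.107,0.084,-0.037,0,0,0],[0.109,0.085,-0.037,0,0,0],[0.109,0.085,-0.037,0,0,0]]' -1
python3 -m handwheel '[[0,0,-0.02,0.003,-0.1,0],[0,0,-0.035,0.007,-0.2,0],[0,0,-0.035,0.011,-0.3,0],[-0.008,0,-0.035,0.015,-0.4,0],[-0.016,0,-0.035,0.019,-0.5,0],[-0.025,0,-0.032,0.022,-0.6,0],[-0.034,0,-0.028,0.026,-0.7,0],[-0.044,0,-0.025,0.03,-0.8,0],[-0.054,0,-0.022,0.033,-0.9,0],[-0.064,0,-0.02,0.037,-1.0,0],[-0.074,0,-0.02,0.041,-1.1,0],[-0.074,0,-0.02,0.041,-1.1,0],[-0.074,0,-0.02,0.041,-1.1,0],[-0.074,0,-0.02,0.041,-1.1,0]]' -1
python3 - <<'E'
from h import *
for n in('top','scene'):
    p,d=capture(n); C=cam(n); v,u=np.mgrid[0:480,0:640]; P=depthpts(C,np.c_[u.ravel(),v.ravel()],d).reshape(480,640,3)
    m=(p.min(2)>150)&(P[...,0]>.5)&(P[...,0]<.625)&(P[...,1]>.01)&(P[...,1]<.135)&(P[...,2]<.05)&(P[...,2]>.012)
    cnt,l,s,ce=cv2.connectedComponentsWithStats(m.astype(np.uint8))
    for i in range(1,cnt):
        if s[i,4]>6: print(n,s[i,4],P[l==i].mean(0).round(3))
E
```

```text
time_s: 25.63
eef_pos: [0.6475, 0.0739, 0.1995]
ee_rot: [[-0.037, 0.955, -0.296], [0.999, 0.035, -0.011], [0.0, -0.296, -0.955]]
contact_force: [1.0, -0.1, -1.8]
width: 0.02
grasp_force: 30.0
time_s: 26.8
eef_pos: [0.5801, 0.0883, 0.1766]
ee_rot: [[-0.079, 0.814, 0.576], [0.995, 0.031, 0.092], [0.057, 0.581, -0.812]]
contact_force: [-1.3, -0.6, -1.8]
width: 0.0198
grasp_force: 30.0
top 49 [0.519 0.028 0.027]
scene 33 [0.519 0.112 0.028]
scene 31 [0.52  0.084 0.028]
scene 33 [0.52  0.053 0.028]
```

Four balls lie in the chamber, at y = 0.028, 0.053, 0.084 and 0.112. Next I level the scoop, raise it and take it back.

```bash
python3 -m handwheel '[[0,0,0.02,0,0.05,0],[0,0,0.04,-0.005,0.15,0],[0,0,0.07,-0.009,0.25,0],[0,0,0.1,-0.013,0.35,0],[0,0,0.13,-0.017,0.45,0],[0,0,0.16,-0.021,0.55,0],[0,0,0.18,-0.025,0.65,0],[0,0,0.2,-0.03,0.8,0],[0,0,0.2,-0.03,0.8,0],[0,0,0.2,-0.03,0.8,0],[0,0,0.2,-0.03,0.8,0],[0,0,0.2,-0.03,0.8,0]]' -1
python3 - <<'E'
from h import *
from scipy.spatial.transform import Rotation as R
s=sensors.read_state(); Rt=np.array(s['ee_rot'])
y=-.15; T=np.array([[-np.sin(y),np.cos(y),0],[np.cos(y),np.sin(y),0],[0,0,-1]]); T0=np.array([[-np.sin(.03),np.cos(.03),0],[np.cos(.03),np.sin(.03),0],[0,0,-1]])
print(Rt.round(3),'rotvec to mat pose',R.from_matrix(T@Rt.T).as_rotvec().round(3)); print(np.array([.533,.402,.0766])-s['eef_pos'])
p,d=capture('top');np.save('t12',d)
C=cam('top'); v,u=np.mgrid[0:480,0:640]; P=depthpts(C,np.c_[u.ravel(),v.ravel()],d).reshape(480,640,3)
m=(p.min(2)>150)&(P[...,0]>.5)&(P[...,0]<.625)&(P[...,1]>.01)&(P[...,1]<.135)&(P[...,2]<.05)&(P[...,2]>.012)
cnt,l,st,ce=cv2.connectedComponentsWithStats(m.astype(np.uint8)); print([(st[i,4],P[l==i].mean(0).round(3)) for i in range(1,cnt)])
E
```

```text
time_s: 27.9
eef_pos: [0.5817, 0.086, 0.3749]
ee_rot: [[-0.018, 0.982, -0.188], [0.998, 0.028, 0.054], [0.059, -0.186, -0.981]]
contact_force: [0.8, -0.5, -2.1]
width: 0.0198
grasp_force: 30.0
[[-0.018  0.982 -0.188]
 [ 0.998  0.028  0.054]
 [ 0.059 -0.186 -0.981]] rotvec to mat pose [-0.071 -0.184 -0.173]
[-0.04870958  0.31597816 -0.2983364 ]
[(np.int32(4), array([0.517, 0.018, 0.021]))]
```

```bash
python3 -m handwheel '[[-0.005,0.02,0,-0.03,-0.09,-0.08],[-0.01,0.05,0,-0.071,-0.184,-0.173],[-0.015,0.09,0,-0.071,-0.184,-0.173],[-0.02,0.13,0,-0.071,-0.184,-0.173],[-0.03,0.17,0,-0.071,-0.184,-0.173],[-0.035,0.21,0,-0.071,-0.184,-0.173],[-0.04,0.25,0,-0.071,-0.184,-0.173],[-0.045,0.285,0,-0.071,-0.184,-0.173],[-0.049,0.316,0,-0.071,-0.184,-0.173],[-0.049,0.316,-0.03,-0.071,-0.184,-0.173],[-0.049,0.316,-0.07,-0.071,-0.184,-0.173],[-0.049,0.316,-0.11,-0.071,-0.184,-0.173],[-0.049,0.316,-0.15,-0.071,-0.184,-0.173],[-0.049,0.316,-0.19,-0.071,-0.184,-0.173],[-0.049,0.316,-0.22,-0.071,-0.184,-0.173],[-0.049,0.316,-0.25,-0.071,-0.184,-0.173],[-0.049,0.316,-0.27,-0.071,-0.184,-0.173],[-0.049,0.316,-0.28,-0.071,-0.184,-0.173],[-0.049,0.316,-0.28,-0.071,-0.184,-0.173]]' -1
python3 - <<'E'
from h import *
from scipy.spatial.transform import Rotation as R
s=sensors.read_state(); Rt=np.array(s['ee_rot'])
y=-.15; T=np.array([[-np.sin(y),np.cos(y),0],[np.cos(y),np.sin(y),0],[0,0,-1]])
print(R.from_matrix(T@Rt.T).as_rotvec().round(3)); print((np.array([.533,.402,.0766])-s['eef_pos']).round(4))
E
```

```text
time_s: 29.53
eef_pos: [0.5308, 0.4032, 0.0944]
ee_rot: [[0.141, 0.99, 0.006], [0.99, -0.141, 0.005], [0.006, 0.005, -1.0]]
contact_force: [0.1, -0.3, -0.9]
width: 0.0198
grasp_force: 30.0
[-0.005  0.006 -0.008]
[ 0.0022 -0.0012 -0.0178]
```

```bash
python3 -m handwheel '[[0.002,-0.001,-0.006,-0.005,0.006,-0.008],[0.002,-0.001,-0.011,-0.005,0.006,-0.008],[0.002,-0.001,-0.015,-0.005,0.006,-0.008],[0.002,-0.001,-0.017,-0.005,0.006,-0.008],[0.002,-0.001,-0.018,-0.005,0.006,-0.008],[0.002,-0.001,-0.018,-0.005,0.006,-0.008]]' -1
python3 -m handwheel '[[0,0,0,0,0,0],[0,0,0,0,0,0],[0,0,0,0,0,0],[0,0,0,0,0,0],[0,0,0,0,0,0],[0,0,0,0,0,0],[0,0,0.02,0,0,0],[0,0,0.05,0,0,0],[0,0,0.09,0,0,0],[0,0,0.13,0,0,0],[0,0.03,0.17,0,0,0],[0,0.06,0.21,0,0,0],[0,0.09,0.25,0,0,0],[-0.01,0.1,0.29,0,0,0],[-0.02,0.1,0.32,0,0,0],[-0.03,0.1,0.35,0,0,0],[-0.03,0.1,0.37,0,0,0],[-0.03,0.1,0.37,0,0,0],[-0.03,0.1,0.37,0,0,0]]' 1
python3 - <<'E'
from h import *
s=sensors.read_state()
p,d=capture('wrist'); save('w13',p); np.save('w13',d); np.save('w13s',np.r_[s['eef_pos'],np.array(s['ee_rot']).ravel()])
E
python3 sc.py w13
```

```text
time_s: 30.03
eef_pos: [0.5334, 0.4035, 0.0779]
ee_rot: [[0.148, 0.989, 0.0], [0.989, -0.148, 0.003], [0.003, -0.0, -1.0]]
contact_force: [-0.3, 0.1, -2.1]
width: 0.0201
grasp_force: 30.0
time_s: 31.62
eef_pos: [0.5032, 0.5037, 0.4491]
ee_rot: [[0.148, 0.989, 0.002], [0.989, -0.148, 0.004], [0.004, 0.001, -1.0]]
contact_force: [-0.9, -0.1, -0.3]
width: 0.0951
grasp_force: 0.0
mat [array([0.5045, 0.4037]), array([0.1255, 0.1462]), np.float64(81.5201)]
handle z [0.074 0.573] n 1072
top z 0.5741 [array([0.5094, 0.5295]), array([0.0061, 0.0491]), np.float64(81.1727)] 143 [0.5085 0.5296 0.5741]
pan floor [array([0.4769, 0.4142]), array([0.083 , 0.0763]), np.float64(85.0373)]
pan rim 138 [array([0.488 , 0.4185]), array([0.077 , 0.0535]), np.float64(86.1229)]
```

```bash
cat > hd.py <<'E'
from h import *
import sys
def run(tag):
    a=np.load(tag+'s.npy'); C=cam('wrist',dict(eef_pos=a[:3],ee_rot=a[3:].reshape(3,3))); d=np.load(tag+'.npy')
    p=cv2.cvtColor(cv2.imread(f'pics/{tag}.png'),cv2.COLOR_BGR2RGB); hsv=cv2.cvtColor(p,cv2.COLOR_RGB2HSV)
    v,u=np.mgrid[0:480,0:640]; P=depthpts(C,np.c_[u.ravel(),v.ravel()],d).reshape(480,640,3)
    m=(abs(P[...,0]-.51)<.09)&(abs(P[...,1]-.4)<.09)&(hsv[...,0]<20)&(hsv[...,1]>90)&(P[...,2]>.03)&(P[...,2]<.2)
    Q=P[m]; print('handle',len(Q),'z',np.percentile(Q[:,2],[2,98]).round(4))
    for lo,hi in((.04,.07),(.07,.1),(.118,.14)):
        k=(Q[:,2]>lo)&(Q[:,2]<hi); print(lo,k.sum(),np.median(Q[k],0).round(4),Q[k].min(0).round(4),Q[k].max(0).round(4))
    t=m&(P[...,2]>.119); uv=np.argwhere(t)[:,::-1]; r=cv2.minAreaRect(onz(C,uv,.126)[:,:2].astype(np.float32)); print('top',np.round(r[0],4),np.round(r[1],4),r[2])
run(sys.argv[1])
E
python3 hd.py w5; python3 hd.py w13
```

```text
handle 372 z [0.0491 0.1273]
0.04 51 [0.5416 0.4145 0.0575] [0.5325 0.4113 0.0422] [0.5497 0.417  0.0692]
0.07 73 [0.5398 0.4148 0.0849] [0.5298 0.4103 0.0704] [0.5496 0.4171 0.099 ]
0.118 196 [0.5387 0.4072 0.1255] [0.5281 0.395  0.1181] [0.5497 0.4167 0.1281]
top [0.5387 0.4073] [0.0214 0.0186] 80.03337860107422
handle 321 z [0.0476 0.1274]
0.04 47 [0.5071 0.4258 0.0584] [0.4977 0.4225 0.0437] [0.515  0.4265 0.0699]
0.07 61 [0.5065 0.4257 0.0846] [0.4975 0.423  0.0701] [0.5147 0.4266 0.0999]
0.118 173 [0.5055 0.4173 0.1256] [0.4961 0.4062 0.118 ] [0.5147 0.4267 0.1279]
top [0.506  0.4176] [0.0212 0.0173] 81.72871398925781
```

The scoop was knocked about 3 cm aside after I let go, but it still stands upright. I regrasp it and recentre it.

```bash
python3 -m handwheel '[[0.001,-0.03,-0.03,0,0,0.04],[0.002,-0.06,-0.06,0,0,0.081],[0.003,-0.086,-0.1,0,0,0.081],[0.003,-0.086,-0.14,0,0,0.081],[0.003,-0.086,-0.18,0,0,0.081],[0.003,-0.086,-0.22,0,0,0.081],[0.003,-0.086,-0.26,0,0,0.081],[0.003,-0.086,-0.29,0,0,0.081],[0.003,-0.086,-0.32,0,0,0.081],[0.003,-0.086,-0.345,0,0,0.081],[0.003,-0.086,-0.36,0,0,0.081],[0.003,-0.086,-0.3725,0,0,0.081],[0.003,-0.086,-0.3725,0,0,0.081],[0.003,-0.086,-0.3725,0,0,0.081]]' 1
python3 -m handwheel '[[0,0,0,0,0,0],[0,0,0,0,0,0],[0,0,0,0,0,0],[0,0,0,0,0,0],[0,0,0,0,0,0],[0,0,0,0,0,0],[0,0,0,0,0,0],[0,0,0,0,0,0],[0,0,0,0,0,0],[0,0,0,0,0,0],[0,0,0,0,0,0],[0,0,0,0,0,0],[0,0,0,0,0,0],[0,0,0,0,0,0],[0,0,0,0,0,0],[0,0,0,0,0,0]]' -1
```

```text
time_s: 32.83
eef_pos: [0.5061, 0.4171, 0.0747]
ee_rot: [[0.068, 0.998, -0.002], [0.998, -0.068, 0.002], [0.002, -0.002, -1.0]]
contact_force: [0.5, 1.0, -0.1]
width: 0.0953
grasp_force: 0.0
time_s: 34.17
eef_pos: [0.5063, 0.4174, 0.0752]
ee_rot: [[0.068, 0.998, -0.0], [0.998, -0.068, 0.002], [0.002, -0.001, -1.0]]
contact_force: [-0.0, 0.0, -1.2]
width: 0.0198
grasp_force: 30.0
```

```bash
python3 -m handwheel '[[0,0,0.006,0,0,0],[0,0,0.012,0,0,0],[0.01,-0.005,0.012,0,0,0],[0.02,-0.01,0.012,0,0,0],[0.0293,-0.0155,0.012,0,0,0],[0.0293,-0.0155,0.012,0,0,0],[0.0293,-0.0155,0.008,0,0,0],[0.0293,-0.0155,0.004,0,0,0],[0.0293,-0.0155,0.001,0,0,0],[0.0293,-0.0155,0,0,0,0],[0.0293,-0.0155,0,0,0,0]]' -1
python3 -m handwheel '[[0,0,0,0,0,0],[0,0,0,0,0,0],[0,0,0,0,0,0],[0,0,0,0,0,0],[0,0,0,0,0,0],[0,0,0,0,0,0],[0,0,0.02,0,0,0],[0,0,0.05,0,0,0],[0,0,0.09,0,0,0],[0,0,0.13,0,0,0],[0,0.03,0.17,0,0,0],[0,0.06,0.21,0,0,0],[0,0.09,0.25,0,0,0],[-0.01,0.1,0.29,0,0,0],[-0.02,0.1,0.32,0,0,0],[-0.03,0.1,0.35,0,0,0],[-0.03,0.1,0.37,0,0,0],[-0.03,0.1,0.37,0,0,0],[-0.03,0.1,0.37,0,0,0]]' 1
python3 - <<'E'
from h import *
s=sensors.read_state()
p,d=capture('wrist'); save('w14',p); np.save('w14',d); np.save('w14s',np.r_[s['eef_pos'],np.array(s['ee_rot']).ravel()])
C=cam('wrist',s); v,u=np.mgrid[0:480,0:640]; P=depthpts(C,np.c_[u.ravel(),v.ravel()],d).reshape(480,640,3)
k=(p.max(2)<60)&(P[...,2]>.15)&(P[...,2]<.24)&(abs(P[...,0]-.55)<.06)&(abs(P[...,1]-.25)<.06); print('crank handle',k.sum(),P[k].mean(0) if k.any() else 0)
E
python3 sc.py w14; python3 hd.py w14
```

```text
time_s: 35.08
eef_pos: [0.5353, 0.4021, 0.075]
ee_rot: [[0.067, 0.998, -0.001], [0.998, -0.067, 0.002], [0.002, -0.001, -1.0]]
contact_force: [0.5, -0.4, 0.6]
width: 0.0197
grasp_force: 30.0
time_s: 36.67
eef_pos: [0.5055, 0.5022, 0.4466]
ee_rot: [[0.067, 0.998, 0.002], [0.998, -0.067, 0.004], [0.004, 0.001, -1.0]]
contact_force: [-0.6, -0.6, -0.4]
width: 0.0951
grasp_force: 0.0
crank handle 258 [0.55127832 0.25293598 0.20159691]
mat [array([0.5044, 0.4044]), array([0.1257, 0.1463]), np.float64(81.4361)]
handle z [0.072 0.572] n 1132
top z 0.5719 [array([0.4956, 0.5297]), array([0.0065, 0.0756]), np.float64(86.389)] 263 [0.4923 0.5299 0.5719]
pan floor [array([0.5086, 0.3998]), array([0.0809, 0.0779]), np.float64(86.1476)]
pan rim 161 [array([0.5178, 0.4031]), array([0.0758, 0.0551]), np.float64(86.1488)]
handle 362 z [0.0459 0.1275]
0.04 53 [0.5359 0.4103 0.0565] [0.5277 0.4068 0.0418] [0.5454 0.4112 0.069 ]
0.07 74 [0.5354 0.4102 0.0864] [0.5261 0.408  0.0702] [0.545  0.4111 0.0992]
0.118 186 [0.535  0.4022 0.1254] [0.5254 0.391  0.118 ] [0.545  0.411  0.1285]
top [0.5352 0.4016] [0.0201 0.0188] 86.99105072021484
```

```bash
python3 -m handwheel '[[0.01,-0.04,0,0,0,0.03],[0.02,-0.08,0,0,0,0.067],[0.03,-0.12,-0.01,0,0,0.067],[0.04,-0.16,-0.02,0,0,0.067],[0.046,-0.2,-0.04,0,0,0.067],[0.046,-0.235,-0.06,0,0,0.067],[0.046,-0.248,-0.09,0,0,0.067],[0.046,-0.248,-0.13,0,0,0.067],[0.046,-0.248,-0.17,0,0,0.067],[0.046,-0.248,-0.2,0,0,0.067],[0.046,-0.248,-0.225,0,0,0.067],[0.046,-0.248,-0.245,0,0,0.067],[0.046,-0.248,-0.26,0,0,0.067],[0.046,-0.248,-0.262,0,0,0.067],[0.046,-0.248,-0.262,0,0,0.067]]' 1
python3 -m handwheel '[[0,0,0,0,0,0],[0,0,0,0,0,0],[0,0,0,0,0,0],[0,0,0,0,0,0],[0,0,0,0,0,0],[0,0,0,0,0,0],[0,0,0,0,0,0],[0,0,0,0,0,0],[0,0,0,0,0,0],[0,0,0,0,0,0],[0,0,0,0,0,0],[0,0,0,0,0,0],[0,0,0,0,0,0],[0,0,0,0,0,0],[0,0,0,0,0,0],[0,0,0,0,0,0]]' -1
```

```text
time_s: 37.97
eef_pos: [0.5509, 0.2535, 0.1817]
ee_rot: [[0.001, 1.0, -0.004], [1.0, -0.001, 0.001], [0.001, -0.004, -1.0]]
contact_force: [0.3, 0.7, 0.6]
width: 0.0954
grasp_force: 0.0
time_s: 39.3
eef_pos: [0.5517, 0.254, 0.1833]
ee_rot: [[0.001, 1.0, -0.0], [1.0, -0.001, 0.003], [0.003, -0.0, -1.0]]
contact_force: [1.3, 0.3, -0.9]
width: 0.0165
grasp_force: 30.0
```

```bash
python3 -c "
import numpy as np
t=-np.arange(1,21)*np.pi/10;f=.116;r=.0455
print(np.round(np.c_[r*(np.sin(f)-np.sin(t+f)),r*(np.cos(t+f)-np.cos(f))],3).tolist())"
```

```text
[[0.014, -0.001], [0.028, -0.006], [0.039, -0.014], [0.047, -0.026], [0.05, -0.04], [0.05, -0.054], [0.045, -0.067], [0.036, -0.079], [0.024, -0.087], [0.011, -0.09], [-0.004, -0.09], [-0.017, -0.085], [-0.028, -0.076], [-0.036, -0.064], [-0.04, -0.05], [-0.039, -0.036], [-0.034, -0.023], [-0.026, -0.012], [-0.014, -0.004], [0.0, 0.0]]
```

```bash
python3 -m handwheel '[[0.014,-0.001,0,0,0,0],[0.028,-0.006,0,0,0,0],[0.039,-0.014,0,0,0,0],[0.047,-0.026,0,0,0,0],[0.05,-0.04,0,0,0,0],[0.05,-0.054,0,0,0,0],[0.045,-0.067,0,0,0,0],[0.036,-0.079,0,0,0,0],[0.024,-0.087,0,0,0,0],[0.011,-0.09,0,0,0,0],[-0.004,-0.09,0,0,0,0],[-0.017,-0.085,0,0,0,0],[-0.028,-0.076,0,0,0,0],[-0.036,-0.064,0,0,0,0],[-0.04,-0.05,0,0,0,0],[-0.039,-0.036,0,0,0,0],[-0.034,-0.023,0,0,0,0],[-0.026,-0.012,0,0,0,0],[-0.014,-0.004,0,0,0,0],[0,0,0,0,0,0]]' -1
python3 -m handwheel '[[0.014,-0.001,0,0,0,0],[0.028,-0.006,0,0,0,0],[0.039,-0.014,0,0,0,0],[0.047,-0.026,0,0,0,0],[0.05,-0.04,0,0,0,0],[0.05,-0.054,0,0,0,0],[0.045,-0.067,0,0,0,0],[0.036,-0.079,0,0,0,0],[0.024,-0.087,0,0,0,0],[0.011,-0.09,0,0,0,0],[-0.004,-0.09,0,0,0,0],[-0.017,-0.085,0,0,0,0],[-0.028,-0.076,0,0,0,0],[-0.036,-0.064,0,0,0,0],[-0.04,-0.05,0,0,0,0],[-0.039,-0.036,0,0,0,0],[-0.034,-0.023,0,0,0,0],[-0.026,-0.012,0,0,0,0],[-0.014,-0.004,0,0,0,0],[0,0,0,0,0,0]]' -1
python3 -m handwheel '[[0.002,0,0,0,0,0],[0.004,0,0,0,0,0],[0.005,0,0,0,0,0],[0.005,0,0,0,0,0]]' -1
python3 - <<'E'
from h import *
p,d=capture('top'); C=cam('top')
v,u=np.mgrid[165:245,255:335]; P=depthpts(C,np.c_[u.ravel(),v.ravel()],d)
k=(abs(P[:,0]-.56)<.03)
print([(round(y,3),np.round(np.median(P[k&(abs(P[:,1]-y)<.003)][:,2]),3)) for y in np.arange(0,.14,.01)])
E
```

```text
time_s: 40.97
eef_pos: [0.5517, 0.2551, 0.1834]
ee_rot: [[0.0, 1.0, -0.002], [1.0, -0.0, 0.003], [0.003, -0.002, -1.0]]
contact_force: [-3.2, -0.4, 1.4]
width: 0.016
grasp_force: 30.0
time_s: 42.63
eef_pos: [0.552, 0.2554, 0.1834]
ee_rot: [[0.0, 1.0, -0.001], [1.0, -0.0, 0.003], [0.003, -0.001, -1.0]]
contact_force: [-2.5, -1.8, 2.3]
width: 0.0164
grasp_force: 30.0
time_s: 42.97
eef_pos: [0.5567, 0.2543, 0.1834]
ee_rot: [[0.001, 1.0, 0.0], [1.0, -0.001, 0.004], [0.004, 0.0, -1.0]]
contact_force: [0.9, 6.3, 1.3]
width: 0.0163
grasp_force: 30.0
[(np.float64(0.0), np.float64(0.0)), (np.float64(0.01), np.float64(0.062)), (np.float64(0.02), np.float64(0.068)), (np.float64(0.03), np.float64(0.068)), (np.float64(0.04), np.float64(0.068)), (np.float64(0.05), np.float64(0.068)), (np.float64(0.06), np.float64(0.067)), (np.float64(0.07), np.float64(0.068)), (np.float64(0.08), np.float64(0.067)), (np.float64(0.09), np.float64(0.068)), (np.float64(0.1), np.float64(0.068)), (np.float64(0.11), np.float64(0.068)), (np.float64(0.12), np.float64(0.068)), (np.float64(0.13), np.float64(0.063)), (np.float64(0.14), np.float64(0.081))]
```

```bash
python3 -m handwheel '[[0.001,0,0,0,0,0],[0.001,-0.008,0,0,0,0],[0.001,-0.019,-0.003,0,0,0],[0.002,-0.030,-0.0065,0,0,0],[0.002,-0.040,-0.012,0,0,0],[0.002,-0.049,-0.0185,0,0,0],[0.002,-0.057,-0.027,0,0,0],[0.002,-0.063,-0.036,0,0,0],[0.003,-0.0685,-0.046,0,0,0],[0.003,-0.072,-0.055,0,0,0],[0.003,-0.074,-0.064,0,0,0],[0.003,-0.075,-0.0715,0,0,0],[0.003,-0.075,-0.075,0,0,0],[0.003,-0.075,-0.075,0,0,0]]' -1
```

```text
time_s: 44.18
eef_pos: [0.5576, 0.1776, 0.1072]
ee_rot: [[0.001, 1.0, -0.005], [1.0, -0.001, 0.001], [0.001, -0.005, -1.0]]
contact_force: [-6.6, -5.3, 2.2]
width: 0.0161
grasp_force: 30.0
```

```bash
python3 -m handwheel '[[-0.001,0,0,0,0,0],[-0.002,0,0,0,0,0],[-0.002,0,0,0,0,0]]' -1
python3 -m handwheel '[[0,0,0,0,0,0],[0,0,0,0,0,0],[0,0,0,0,0,0],[0,0,0,0,0,0],[0,0,0,0,0,0],[0,0,0,0,0,0],[0,0,0.02,0,0,0],[0,0,0.05,0,0,0],[0,0,0.09,0,0,0],[0,0,0.13,0,0,0],[0,0,0.17,0,0,0],[0,0,0.21,0,0,0],[0,0,0.25,0,0,0],[-0.01,0,0.29,0,0,0],[-0.02,0,0.32,0,0,0],[-0.036,-0.01,0.346,0,0,0],[-0.036,-0.01,0.346,0,0,0],[-0.036,-0.01,0.346,0,0,0]]' 1
python3 - <<'E'
from h import *
s=sensors.read_state(); C=cam('wrist',s); p,d=capture('wrist'); print(s['eef_pos'])
v,u=np.mgrid[0:480,0:640]; P=depthpts(C,np.c_[u.ravel(),v.ravel()],d).reshape(480,640,3)
k=(p.max(2)<50)&(P[...,2]>.1)&(P[...,2]<.24)&(abs(P[...,0]-.555)<.06)&(abs(P[...,1]-.2)<.08); Q=P[k]
for lo in np.arange(.14,.26,.01):
    q=Q[(Q[:,1]>=lo)&(Q[:,1]<lo+.01)]
    if len(q)>4: print(round(lo,2),len(q),np.round([np.median(q[:,0]),np.percentile(q[:,2],90)],4))
k=(abs(P[...,0]-.56)<.05)
for y in np.arange(0,.15,.01): print(round(y,2),np.median(P[k&(abs(P[...,1]-y)<.003)][:,2]).round(3),end='; ')
hsv=cv2.cvtColor(p,cv2.COLOR_RGB2HSV); b=(hsv[...,1]>90)&(hsv[...,0]<30)&(P[...,2]<.08)&(P[...,2]>.055)&(abs(P[...,0]-.56)<.06)&(P[...,1]>0)&(P[...,1]<.13); print('brass strip y',b.sum(),P[b].mean(0).round(4))
# initial comparison
a=np.load('w1s.npy'); C=cam('wrist',dict(eef_pos=a[:3],ee_rot=a[3:].reshape(3,3))); d=np.load('w1.npy'); p=cv2.cvtColor(cv2.imread('pics/w1.png'),cv2.COLOR_BGR2RGB); hsv=cv2.cvtColor(p,cv2.COLOR_RGB2HSV)
P=depthpts(C,np.c_[u.ravel(),v.ravel()],d).reshape(480,640,3)
b=(hsv[...,1]>90)&(hsv[...,0]<30)&(P[...,2]<.08)&(P[...,2]>.055)&(abs(P[...,0]-.56)<.06)&(P[...,1]>0)&(P[...,1]<.13); print('initial',b.sum(),P[b].mean(0).round(4))
# switch from top
p,d=capture('top'); C=cam('top'); P=depthpts(C,np.c_[u.ravel(),v.ravel()],d).reshape(480,640,3)
m=(abs(P[...,0]-.52)<.07)&(abs(P[...,1]+.395)<.07); 
b=m&(P[...,2]>.07); uv=np.argwhere(b)[:,::-1]; print('ball px',uv.mean(0),b.sum(),onz(C,[uv.mean(0)],.088).round(4),np.percentile(P[b],[2,50,98],axis=0).round(4))
E
```

```text
time_s: 44.43
eef_pos: [0.5571, 0.1776, 0.1082]
ee_rot: [[0.001, 1.0, -0.001], [1.0, -0.001, 0.001], [0.001, -0.001, -1.0]]
contact_force: [-0.9, -5.8, 0.2]
width: 0.0163
grasp_force: 30.0
time_s: 45.93
eef_pos: [0.5213, 0.1689, 0.4557]
ee_rot: [[0.001, 1.0, 0.003], [1.0, -0.001, 0.003], [0.003, 0.003, -1.0]]
contact_force: [0.9, 0.1, -0.8]
width: 0.0951
grasp_force: 0.0
[0.52131031 0.16890525 0.45572332]
0.16 12 [0.5572 0.1413]
0.17 86 [0.5564 0.1405]
0.18 78 [0.5563 0.1398]
0.19 87 [0.5562 0.1392]
0.2 82 [0.5559 0.1387]
0.21 83 [0.5559 0.138 ]
0.22 87 [0.5556 0.1371]
0.0 nan; 0.01 0.062; 0.02 0.068; 0.03 0.069; 0.04 0.068; 0.05 0.068; 0.06 0.068; 0.07 0.068; 0.08 0.068; 0.09 0.068; 0.1 0.068; 0.11 0.068; 0.12 0.068; 0.13 0.062; 0.14 0.084; brass strip y 136 [0.5636 0.0314 0.0691]
initial 148 [0.5628 0.0316 0.069 ]
ball px [506.56989247 228.43010753] 93 [[ 0.5054 -0.4     0.088 ]] [[ 0.4948 -0.4102  0.0746]
 [ 0.5051 -0.3975  0.0938]
 [ 0.5156 -0.389   0.1012]]
  return _methods._mean(a, axis=axis, dtype=dtype,
  ret = ret.dtype.type(ret / rcount)
```

The cover is shut, with its brass strip back at its first position. The handle still rides about 0.05 rad up, so I press its free end down with shut fingers.

```bash
python3 -m handwheel '[[0.018,0.004,-0.03,0,0,0],[0.0355,0.006,-0.07,0,0,0],[0.0355,0.006,-0.11,0,0,0],[0.0355,0.006,-0.15,0,0,0],[0.0355,0.006,-0.19,0,0,0],[0.0355,0.006,-0.23,0,0,0],[0.0355,0.006,-0.26,0,0,0],[0.0355,0.006,-0.28,0,0,0],[0.0355,0.006,-0.295,0,0,0],[0.0355,0.006,-0.305,0,0,0],[0.0355,0.006,-0.305,0,0,0],[0.0355,0.006,-0.305,0,0,0],[0.0355,0.006,-0.305,0,0,0],[0.0355,0.006,-0.305,0,0,0],[0.0355,0.006,-0.305,0,0,0],[0.0355,0.006,-0.305,0,0,0]]' -1
python3 -m handwheel '[[0,0,-0.002,0,0,0],[0,0,-0.004,0,0,0],[0,0,-0.006,0,0,0],[0,0,-0.008,0,0,0],[0,0,-0.01,0,0,0],[0,0,-0.012,0,0,0],[0,0,-0.012,0,0,0]]' -1
python3 -m handwheel '[[0,0,-0.001,0,0,0],[0,0,-0.002,0,0,0],[0,0,-0.003,0,0,0],[0,0,-0.003,0,0,0]]' -1
```

```text
time_s: 47.37
eef_pos: [0.5574, 0.175, 0.15]
ee_rot: [[0.001, 1.0, 0.001], [1.0, -0.001, 0.003], [0.003, 0.001, -1.0]]
contact_force: [0.5, 0.6, 0.4]
width: 0.0007
grasp_force: 0.0
time_s: 47.95
eef_pos: [0.5571, 0.1749, 0.1368]
ee_rot: [[0.001, 1.0, -0.001], [1.0, -0.001, 0.002], [0.002, -0.001, -1.0]]
contact_force: [0.1, -0.1, -0.5]
width: 0.0003
grasp_force: 0.0
time_s: 48.28
eef_pos: [0.5576, 0.1749, 0.1347]
ee_rot: [[0.001, 1.0, 0.001], [1.0, -0.001, 0.003], [0.003, 0.001, -1.0]]
contact_force: [0.0, -0.7, 5.4]
width: 0.0004
grasp_force: 2.8
```

```bash
python3 -m handwheel '[[0,0,0.03,0,0,0],[0,0,0.07,0,0,0],[0,0,0.11,0,0,0],[0,-0.03,0.13,0,0,0],[-0.005,-0.07,0.13,0,0,0.05],[-0.01,-0.11,0.13,0,0,0.1],[-0.02,-0.15,0.13,0,0,0.15],[-0.025,-0.19,0.13,0,0,0.2],[-0.03,-0.23,0.13,0,0,0.2],[-0.035,-0.27,0.13,0,0,0.2],[-0.04,-0.31,0.13,0,0,0.2],[-0.05,-0.35,0.13,0,0,0.2],[-0.055,-0.39,0.13,0,0,0.2],[-0.06,-0.43,0.13,0,0,0.2],[-0.07,-0.47,0.13,0,0,0.2],[-0.08,-0.51,0.13,0,0,0.2],[-0.09,-0.55,0.13,0,0,0.2],[-0.0916,-0.583,0.13,0,0,0.2],[-0.0916,-0.583,0.13,0,0,0.2],[-0.0916,-0.583,0.13,0,0,0.2]]' -1
```

```text
time_s: 49.95
eef_pos: [0.4649, -0.4094, 0.2635]
ee_rot: [[-0.196, 0.981, -0.001], [0.981, 0.196, 0.003], [0.003, -0.001, -1.0]]
contact_force: [0.1, 0.2, -0.0]
width: 0.0003
grasp_force: 0.0
```

Next I go down 0.188 m to z = 0.076 and push along (0.98, 0.2).

```bash
python3 -m handwheel '[[0,0,-0.04,0,0,0],[0,0,-0.08,0,0,0],[0,0,-0.12,0,0,0],[0,0,-0.15,0,0,0],[0,0,-0.17,0,0,0],[0,0,-0.182,0,0,0],[0,0,-0.188,0,0,0],[0,0,-0.188,0,0,0],[0.008,0.0016,-0.188,0,0,0],[0.016,0.003,-0.188,0,0,0],[0.024,0.005,-0.188,0,0,0],[0.032,0.0065,-0.188,0,0,0],[0.04,0.008,-0.188,0,0,0],[0.046,0.009,-0.188,0,0,0],[0.052,0.0105,-0.188,0,0,0],[0.058,0.0115,-0.188,0,0,0],[0.062,0.0125,-0.188,0,0,0],[0.062,0.0125,-0.188,0,0,0]]' -1
python3 -m handwheel '[[0.002,0,0,0,0,0],[0.004,0.001,0,0,0,0],[0.005,0.001,0,0,0,0],[0.005,0.001,0,0,0,0]]' -1
```

```text
time_s: 51.45
eef_pos: [0.5287, -0.395, 0.0761]
ee_rot: [[-0.199, 0.98, -0.001], [0.98, 0.199, 0.002], [0.003, -0.0, -1.0]]
contact_force: [-0.4, 0.1, -0.1]
width: 0.0006
grasp_force: 0.0
time_s: 51.78
eef_pos: [0.5326, -0.3944, 0.076]
ee_rot: [[-0.198, 0.98, -0.001], [0.98, 0.198, 0.003], [0.003, -0.001, -1.0]]
contact_force: [-0.4, -0.8, 0.4]
width: 0.0004
grasp_force: 0.2
```

```bash
python3 -m handwheel '[[0.002,0,0,0,0,0],[0.004,0.001,0,0,0,0],[0.006,0.001,0,0,0,0],[0.006,0.001,0,0,0,0]]' -1
python3 - <<'E'
from h import *
for n in('top','scene'):
    p,d=capture(n); C=cam(n); v,u=np.mgrid[0:480,0:640]; P=depthpts(C,np.c_[u.ravel(),v.ravel()],d).reshape(480,640,3)
    pp=p.astype(int); grey=(pp.max(2)-pp.min(2)<25)&(pp.min(2)>85)
    b=grey&(P[...,2]>.07)&(P[...,2]<.115)&(abs(P[...,0]-.53)<.07)&(abs(P[...,1]+.395)<.05); print(n,b.sum(),np.percentile(P[b],[5,50,95],axis=0).round(3) if b.any() else '')
E
```

```text
time_s: 52.12
eef_pos: [0.5343, -0.3941, 0.0759]
ee_rot: [[-0.198, 0.98, -0.01], [0.98, 0.198, 0.004], [0.006, -0.009, -1.0]]
contact_force: [-26.0, -5.4, 6.8]
width: 0.0002
grasp_force: 13.6
top 3 [[ 0.546 -0.381  0.089]
 [ 0.549 -0.381  0.089]
 [ 0.551 -0.38   0.092]]
scene 16 [[ 0.546 -0.386  0.091]
 [ 0.553 -0.383  0.095]
 [ 0.558 -0.38   0.099]]
```

The switch has reached its on stop (26 N). I back off, retreat and check everything.

```bash
python3 -m handwheel '[[-0.01,-0.002,0,0,0,0],[-0.03,-0.006,0,0,0,0],[-0.05,-0.01,0,0,0,0],[-0.06,-0.012,0.03,0,0,0],[-0.06,-0.012,0.07,0,0,0],[-0.06,-0.012,0.11,0,0,0],[-0.06,-0.012,0.15,0,0,0],[-0.06,-0.012,0.19,0,0,0],[-0.08,0.0,0.23,0,0,0],[-0.11,0.02,0.26,0,0,0],[-0.14,0.0,0.28,0,0,0],[-0.17,-0.03,0.28,0,0,0],[-0.17,-0.03,0.28,0,0,0],[-0.17,-0.03,0.28,0,0,0]]' -1
python3 - <<'E'
from h import *
p0=cv2.cvtColor(cv2.imread('pics/top.png'),cv2.COLOR_BGR2RGB); d0=np.load('top.npy')
p,d=capture('top'); C=cam('top'); v,u=np.mgrid[0:480,0:640]; P=depthpts(C,np.c_[u.ravel(),v.ravel()],d).reshape(480,640,3); P0=depthpts(C,np.c_[u.ravel(),v.ravel()],d0).reshape(480,640,3)
m=(abs(P[...,0]-.53)<.07)&(abs(P[...,1]+.395)<.06)&(P[...,2]>.07)&(P[...,2]<.12); print('switch tip',m.sum(),P[m].mean(0).round(4))
hsv=cv2.cvtColor(p,cv2.COLOR_RGB2HSV)
b=(hsv[...,0]<20)&(hsv[...,1]>90)&(abs(P[...,0]-.51)<.09)&(abs(P[...,1]-.4)<.08)&(P[...,2]>.1); print('scoop top',b.sum(),P[b].mean(0).round(4))
b=(abs(P[...,0]-.5)<.08)&(abs(P[...,1]-.4)<.07)&(P[...,2]>.02)&(P[...,2]<.045); print('rim',b.sum(),np.median(P[b],0).round(4))
b=(p.max(2)<60)&(abs(P[...,0]-.556)<.04)&(abs(P[...,1]-.2)<.06)&(P[...,2]>.1); b0=(p0.max(2)<60)&(abs(P0[...,0]-.556)<.04)&(abs(P0[...,1]-.2)<.06)&(P0[...,2]>.1); print('crank handle',P[b].mean(0).round(4),P[b].max(0).round(4),'init',P0[b0].mean(0).round(4),P0[b0].max(0).round(4))
for n,(x,y,w) in dict(cup=(.395,.146,.05),bulb=(.6244,-.2857,.045),weight=(.40,.022,.04),tray=(.52,-.162,.1)).items():
    for Q in(P0,P):
        k=(abs(Q[...,0]-x)<w)&(abs(Q[...,1]-y)<w)&(Q[...,2]>.015)&(Q[...,2]<.13); print(n,k.sum(),Q[k].mean(0).round(4),end=' ')
    print()
df=(np.abs(p.astype(int)-p0).max(2)>50).astype(np.uint8); nn,l,st,ce=cv2.connectedComponentsWithStats(cv2.morphologyEx(df,cv2.MORPH_OPEN,np.ones((3,3)))); print([(st[i,4],ce[i].round()) for i in range(1,nn) if st[i,4]>15])
s=sensors.read_state(); print(s['time_s'],s['eef_pos'])
E
```

```text
time_s: 53.38
eef_pos: [0.3672, -0.4248, 0.357]
ee_rot: [[-0.195, 0.981, 0.0], [0.981, 0.195, 0.001], [0.001, 0.0, -1.0]]
contact_force: [-0.6, 0.2, -1.0]
width: 0.0005
grasp_force: 0.0
switch tip 107 [ 0.5498 -0.389   0.0926]
scoop top 108 [0.5329 0.3972 0.1221]
rim 127 [0.5219 0.3767 0.0303]
crank handle [0.5544 0.1976 0.1337] [0.5607 0.2273 0.1392] init [0.5541 0.1985 0.139 ] [0.5617 0.2294 0.1457]
cup 399 [0.3947 0.1449 0.0616] cup 398 [0.3947 0.1451 0.0615] 
bulb 514 [ 0.6297 -0.2912  0.0593] bulb 514 [ 0.6295 -0.2914  0.0591] 
weight 281 [0.4036 0.024  0.0402] weight 281 [0.4037 0.024  0.0402] 
tray 620 [ 0.4927 -0.161   0.0219] tray 358 [ 0.5198 -0.1651  0.0213] 
[(np.int32(45), array([502., 211.])), (np.int32(18), array([158., 214.])), (np.int32(59), array([169., 226.])), (np.int32(135), array([175., 233.])), (np.int32(74), array([140., 232.])), (np.int32(101), array([507., 229.])), (np.int32(41781), array([484., 395.])), (np.int32(35), array([146., 241.])), (np.int32(5012), array([ 22., 418.])), (np.int32(75), array([291., 413.])), (np.int32(660), array([350., 427.])), (np.int32(75), array([359., 414.])), (np.int32(709), array([346., 441.])), (np.int32(507), array([273., 459.])), (np.int32(18), array([368., 463.]))]
53.4333 [ 0.36813008 -0.42390546  0.35642637]
```

```bash
python3 -c "from workcell import close_job; print(close_job())"
```

```text
the job is handed in; nothing more can be done
None
```

The job is handed in: my last measurements showed all four balls in the chamber, the cover shut, the switch on, the crank handle folded flat and the scoop upright within about 3 mm of its mat's middle (knocked aside once, re-placed), with cup, bulb and weight where they were.

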